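# Hang the tea cabinet's washed door back on its lift-off hinges and shut it

## Task

The glazed door of the small tea cabinet has been washed and stands drying in the wooden rack. Lift it out and, with the door held well open, lower both hinge knuckles together onto the cabinet's two hinge pins until they sit fully home, and only then let go; then swing the door fully shut. Do it gently, without dropping, forcing or slamming the door, keep it upright, and leave the crockery and the other things on the counter as they are.

Things in the scene. Friction and masses are not known exactly. Their poses are not given: they have to be found in the camera images.
- cabinet: white-painted tea cabinet fixed to the counter: 150 deep (its x), 220 wide (its y), 240 high; origin at the centre of its underside, z up. Its open front looks along its own -x (front plane at x = -75). Two brass lift-off hinge pins stand at its -y side, one above the other on one upright axis at x = -85, y = -120. At the +y side of the front two rubber buffers 2 thick stop the door.
- pin_low (a point): foot of the lower hinge pin, on the hinge axis, 55 above the counter: the flat top of the fixed brass barrel (16 diameter) on which the lower knuckle must come to rest. From here the pin rises 22: 7.5 diameter for 14, then tapering to 2.4 at its tip. Axes as the cabinet's.
- pin_up (a point): foot of the upper hinge pin, same shape and same axis, 140 above pin_low (195 above the counter; tip at 217). Its barrel and leaf reach 18 to 24 below this point: a door brought in from the side with its underside between 50 and 110 above the counter passes over the lower pin and under this hinge with its lower knuckle.
- door: cabinet door, about 0.4 kg: white frame 32 wide with a clear pane, 16 thick (its x), 216 wide (its y), 210 high (z up); origin at the centre of its underside. Its outside, with a knob 21 proud (y = +92, z = 105), looks along its own -x; two brass knuckles stand out from its -y edge. It stands upright in a rack slot. Hung, its underside is 22 and its top edge 232 above the counter.
- knuckle_low (a point): centre of the lower mouth of the lower knuckle: a tube 16 outside, 10 bore, 20 long, open at both ends, axis upright; at x = 0, y = -120, z = 33 in the door's frame. Fully home when it lies on pin_low.
- knuckle_up (a point): the same for the upper knuckle, at x = 0, y = -120, z = 173 in the door's frame. Fully home when it lies on pin_up.
- door_grip (a point): middle of the door's top edge (x = 0, y = 0, z = 210 in its frame), straight above its centre of mass; a good place to pinch the 16 thick frame from above.
- door_edge (a point): on the door's inside face near its free edge (x = +8, y = +100, z = 105 in its frame). Shut, the door's axes are the cabinet's and this point is at x = -77, y = +100 there. Opening turns the door anticlockwise seen from above (door yaw = cabinet yaw + opening angle); hung, it turns easily on the pins and stays where it is left.
- rack: low wooden drying rack, fixed: 180 long (its x), 160 wide; origin under its centre. Two slots across it (along its y), centred at x = -30 and x = +30, each 20 wide between dowels whose tops are 73 above the counter; what stands in a slot rests 20 above the counter. The door stands in one slot and a serving board in the other, either way round.
- board: dark wooden serving board, 14 thick (its x), 190 wide, 100 high, standing in the other slot of the rack, top at 120 above the counter; to be left there. Origin at the centre of its underside.
- tray: silver-toned rectangular tray, 190 x 360, rim 16 high, on the far side of the counter, clear of the door's swing; it carries the three cups on saucers. Origin at the centre of its underside.
- cup0: clear glass cup on a white saucer (105 diameter) on the tray; 70 diameter, 75 high with a small handle, top about 83 above the counter; origin at the centre of its underside
- cup1: the second glass cup, the same
- cup2: the third glass cup, the same
- spoon_holder: stainless steel teaspoon holder with teaspoons, 64 diameter, 105 high, spoons up to 155; origin at the centre of its underside
- caddy: white plastic caddy with a green clip-on lid, 96 x 129 x 110 high; origin at the centre of its underside
- sugar_jar: glass sugar jar with a wooden lid, 88 diameter, 106 high; origin at the centre of its underside
Mind the look-alikes: they are no part of the job. There is more than one size of the door; the job needs the larger.

How it is judged:
On the way:
1. the door hangs on both pins, both knuckles fully home, while still well open (free edge more than 60 mm in front of the cabinet) (distance between knuckle_low and pin_low below 0.004 m and distance between knuckle_up and pin_up below 0.004 m and x of door_edge in the frame of cabinet below -0.135 m), for 0.2 s.
At the end, for the whole second after the job is handed in: Both knuckles sit fully home on their pins (within 4 mm), the door is shut (its free edge within 8 mm of resting on the buffers), released and at rest (distance between knuckle_low and pin_low below 0.004 m and distance between knuckle_up and pin_up below 0.004 m and x of door_edge in the frame of cabinet above -0.085 m and y of door_edge in the frame of cabinet above 0.05 m and linear speed of door below 0.02 m/s); the robot touches nothing.
It fails at once if the door was tipped over (more than about 30 degrees from upright) (angle between door's own z axis and vertical above 0.5 rad).
It fails at once if the door was forced or slammed on the cabinet (more than 60 N) (contact force between door and cabinet above 60 N).
It fails at once if the door was let go over the pins while its knuckles were still more than 8 mm short of home (dropped on) (horizontal distance between knuckle_low and pin_low below 0.006 m and distance between knuckle_low and pin_low above 0.008 m and contact force between the fingers and door below 0.3 N).
It fails at once if the tray or a cup on it was shifted by more than 25 mm (distance of any of tray, cup0, cup1, cup2 from where it was at the start of the episode above 0.025 m).
It fails at once if the spoon holder, the caddy, the sugar jar or the serving board was shifted by more than 25 mm (distance of any of spoon_holder, caddy, sugar_jar, board from where it was at the start of the episode above 0.025 m).
It also fails if it takes over 61 s, if anything falls off the work surface, if the arm or the gripper's body presses on something with over 40 N, if the wrist force passes 120 N, or if a joint passes its speed limit or range.

## Robot

A 7-joint arm with a two-finger parallel gripper is mounted at the origin on the work surface. World frame = base frame: x ahead of the robot, y to its left, z up, the work surface at z = 0. Lengths are in m, angles in rad, forces in N, time in s.
With the tool pointing down it reaches from about 0.4 to 0.85 m from the base axis. Payload 10.4 kg.
Tool frame: the origin (TCP) lies midway between the tips of the shut fingers; the grasp point (between the pads) lies manip.grip_depth behind it (manip.grip_depth is the distance from the TCP to the grasp point, in m); z points along the fingers, x is the direction in which the jaws open and shut, and the axes are right-handed (so a half turn about z gives the same grasp; the last joint's range is limited). The gripper opens to 85 mm and grips with 20 to 120 N. Pads are 22 mm wide; open, the fingers measure 114 mm over their backs; the gripper's body (76 mm by 85 mm) begins 54 mm behind the grasp point. The pads swing forward as they close: fully open they stand 13 mm farther back than shut.
Start: joints at [-1.197, 0.332, -0.065, 1.46, 0.022, 1.35, -0.088], TCP at [0.242, 0.576, 0.231] pointing down, gripper open.
Joint ranges: [-2.6, 2.6], [-0.5, 2.12], [-1.47, 1.34], [0.16, 2.42], [-1.27, 4.41], [0.06, 2.06], [-2.6, 2.6]. Speed limits (rad/s): [2.22, 2.22, 2.79, 2.79, 3.14, 3.14, 3.14].

## Interface

Orientations are given as a unit quaternion [x, y, z, w].
In Python, from workcell import manip gives the robot as it stands. The module is installed in compiled form; this text tells all that it offers.
- The arm moves only by the tool send_rows, never from a script. Its argument "steps" is a list of rows, each a list of 2 entries, a list of its own where there are three numbers: the shift along the tool's x, y, z in m, then the turn about the tool's z in rad. In form: [[[x, y, z], spin], ...]. A call has exactly 8 rows; each row is the pose to reach, as a shift and turn from the pose commanded when the call began, along the tool's axes at that moment; what a row does not reach only later rows make up. A row lasts 1/8 s, in which the tool goes at most 62.5 mm and 10.7 degrees, less where a joint would pass 70% of its speed; a pose out of reach is approached as far as the arm can. A call with a gripper value outside its range is refused whole. "hand" is the opening, from 0 (shut) to 1 (fully open), set as the call begins (left out, the last holds). The fingers move at their own pace and stop on an object; "force" is the grip in N (left out, the last holds). Time passes only in rows, so rows that repeat a pose let the fingers close, or fill a call up. It gives the time, the measured TCP pose, the force and the opening at its end, in the units of the state.
- manip.get_obs(): the state, without advancing time (a new reading comes with each control period).
- manip.camera(name): name is "scene" or "side" or "wrist"; returns (picture, depth): 480x640x3 uint8, red, green, blue; 480x640 float32, m along the optical axis (not along the pixel's ray), 0 where there is no reading.
- manip.camera_info(name): a dict with "intrinsics" (3x3 intrinsics, pixels), "dist_coeffs" ([k1, k2, p1, p2, k3] as OpenCV has them; the pictures are not rectified), "pose" (4x4, takes a point from camera to world coordinates); the wrist camera has in their place "T_tool_cam" (4x4, takes a point from camera to tool coordinates, whose origin is the TCP and whose axes are the tool frame's). Camera axes: x right, y up, looking along -z (the intrinsics and any distortion apply to the point x, -y, -z); pixel columns grow to the right and rows downward; lengths in m; the calibration is good to about 2 mm. A picture is of the moment at which its call begins: read the wrist's pose just before it. camera_info takes no time and is no camera call.
- manip.hand_in(): hands the job in, once; it reports no verdict.
The state is a dict: "clock": time; "joint_pos": joint angles; "joint_velocities": joint speeds; "tau": joint torques, N m; "position": TCP position; "ee_rot": TCP orientation; "ft_force": force on the tool from outside, world axes, zero at the start; "torque": the same for the moment, N m; "grip_width": opening from 0.0 (shut) to 1.0 (fully open).
Only numpy, scipy, OpenCV 4.12 (cv2) and the standard library are available. Lean on these libraries where they do the work, as an engineer would, in place of code of your own. Each camera call takes 0.05 s, during which the arm holds its last target.

## Working session

There is one attempt and no reset: what is moved stays moved. The work goes in short steps, Python scripts to look and compute and a tool call to move; the robot and the scene stay as the last step left them, time stands still between calls to the robot, and variables do not carry over. Pictures are saved under pics/ and viewed, and the job is handed in when it is done.

Besides the shell and the picture viewer there is one more tool, called after ">>>" as a command line: name --argument value ..., lists and objects as JSON in quotes. send_rows: Moves the arm, as the interface text tells. Its arguments: {"type":"object","properties":{"steps":{"type":"array"},"hand":{"type":"number"},"force":{"type":"number"}},"required":["steps"]}

```bash
mkdir -p pics; ls
python3 - <<'E'
from workcell import manip
import cv2, numpy as np
print(manip.get_obs(), manip.grip_depth)
for n in ["scene","side","wrist"]:
    p,d=manip.camera(n)
    cv2.imwrite(f"pics/{n}0.png",p[:,:,::-1]); np.save(f"pics/{n}0_d.npy",d)
    print(n,manip.camera_info(n))
E
```

```text
pics
{'clock': 0.0, 'joint_pos': array([-1.1966275 ,  0.33288947, -0.06471749,  1.46091896,  0.02162358,
        1.34990187, -0.08849311]), 'joint_velocities': array([ 0.00015931, -0.0007211 , -0.00020497, -0.00122896, -0.00207158,
        0.00028781, -0.00028445]), 'tau': array([-8.36077270e-04, -6.25402522e+01,  4.86072991e-02, -3.91633737e+01,
        1.61548209e-02,  9.29664209e-03,  1.06090479e-05]), 'position': array([0.24138557, 0.57610742, 0.23051567]), 'ee_rot': array([ 8.32584590e-01,  5.53897459e-01, -5.67867500e-04,  4.27124484e-04]), 'ft_force': array([-1.03790599,  0.157313  ,  0.25557652]), 'torque': array([ 0.02459833, -0.00683479,  0.00448356]), 'grip_width': 1.0015876185405148} 0.0187
scene {'intrinsics': array([[616.6379281 ,   0.        , 322.25290882],
       [  0.        , 616.6379281 , 234.40547278],
       [  0.        ,   0.        ,   1.        ]]), 'dist_coeffs': array([-0.13131225,  0.        ,  0.        ,  0.        ,  0.        ]), 'pose': array([[ 0.27149067, -0.70417346,  0.65607359,  1.56737045],
       [ 0.96243945,  0.19738643, -0.18641056, -0.3615
[... 564 characters left out ...]
507442,  1.36653235],
       [ 0.        ,  0.        ,  0.        ,  1.        ]])}
wrist {'intrinsics': array([[343.30118565,   0.        , 317.29677085],
       [  0.        , 343.30118565, 236.14817438],
       [  0.        ,   0.        ,   1.        ]]), 'dist_coeffs': array([-0.0312925,  0.       ,  0.       ,  0.       ,  0.       ]), 'T_tool_cam': array([[ 9.99999963e-01, -4.57066504e-05, -2.67786684e-04,
         2.32514264e-04],
       [-1.26153439e-04, -9.51142287e-01, -3.08752868e-01,
        -7.82244340e-02],
       [-2.40591180e-04,  3.08752890e-01, -9.51142258e-01,
        -1.42914766e-01],
       [ 0.00000000e+00,  0.00000000e+00,  0.00000000e+00,
         1.00000000e+00]])}
```

View pics/scene0.png

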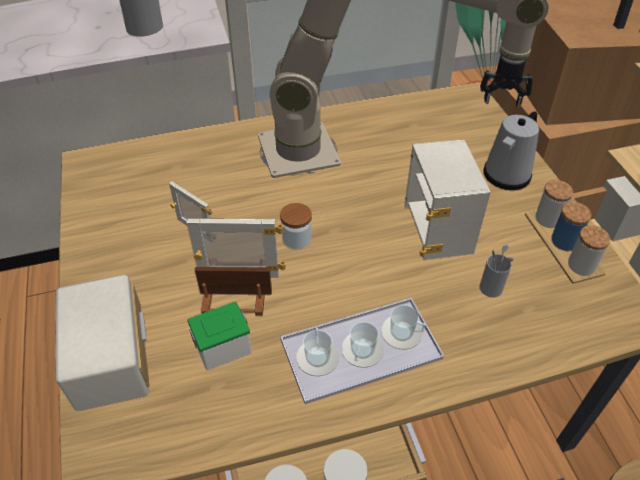

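View pics/side0.png

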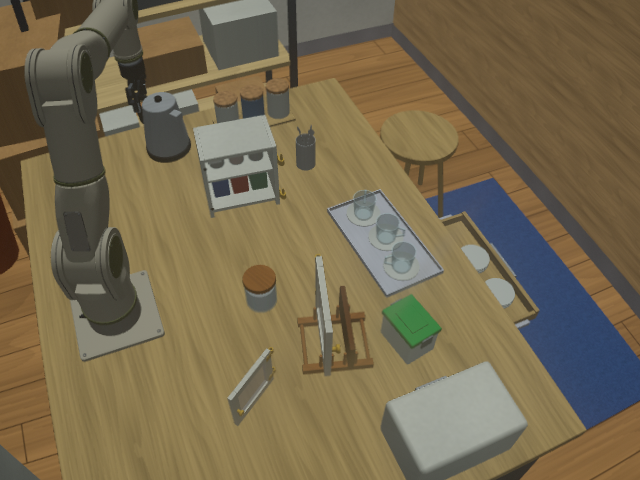

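View pics/wrist0.png

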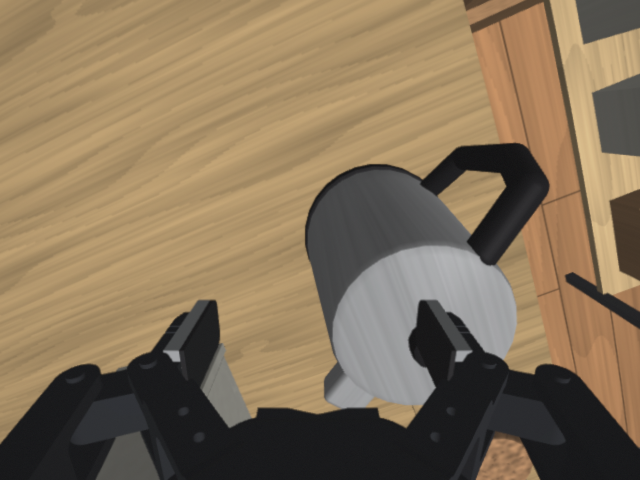

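```bash
cat > h.py <<'E'
import numpy as np, cv2
from workcell import manip
from scipy.spatial.transform import Rotation as R
def cam_pose(n, obs=None, info=None):
    info=info or manip.camera_info(n)
    if n!="wrist": return info["pose"]
    T=np.eye(4); T[:3,:3]=R.from_quat(obs["ee_rot"]).as_matrix(); T[:3,3]=obs["position"]
    return T@info["T_tool_cam"]
def rays(n,uv,obs=None):
    info=manip.camera_info(n); P=cam_pose(n,obs,info)
    q=cv2.undistortPoints(np.asarray(uv,float).reshape(-1,1,2),info["intrinsics"],info["dist_coeffs"]).reshape(-1,2)
    d=np.c_[q[:,0],-q[:,1],-np.ones(len(q))]
    return P[:3,3], d@P[:3,:3].T     # d has unit depth
def cloud(n,d,obs=None):
    v,u=np.mgrid[0:480,0:640]
    o,r=rays(n,np.c_[u.ravel(),v.ravel()],obs)
    X=o+r*d.reshape(-1,1); X[d.ravel()==0]=np.nan
    return X.reshape(480,640,3)
def onplane(n,uv,z,obs=None):
    o,r=rays(n,uv,obs); return o+r*((z-o[2])/r[:,2])[:,None]
def proj(n,X,obs=None):
    info=manip.camera_info(n); P=np.linalg.inv(cam_pose(n,obs,info))
    c=np.atleast_2d(X)@P[:3,:3].T+P[:3,3]; c=c*[1,-1,-1]
    return cv2.projectPoints(c,np.zeros(3),np.zeros(3),info["intrinsics"],info["dist_coeffs"])[0].reshape(-1,2)
def shot(n,tag):
    obs=manip.get_obs(); p,d=manip.camera(n)
    cv2.imwrite(f"pics/{tag}.png",p[:,:,::-1]); np.savez(f"pics/{tag}.npz",p=p,d=d,pos=obs["position"],rot=obs["ee_rot"])
    return obs,p,d
E
python3 - <<'E'
from h import *
for n in ["scene","side"]:
    d=np.load(f"pics/{n}0_d.npy"); X=cloud(n,d); p=cv2.imread(f"pics/{n}0.png").astype(int)
    white=(p.max(2)-p.min(2)<30)&(p.mean(2)>110)
    t=X[...,2]
    print(n,"table z",np.nanmedian(t[(abs(t)<.02)]))
    for nm,lo,hi,box in [("cab",.232,.246,(.1,.6,.0,.7)),("door",.224,.235,(.15,.6,-.4,.1)),("board",.114,.124,(.15,.6,-.4,.1)),("jar",.1,.11,(.1,.5,-.2,.15)),("caddy",.1,.12,(.4,.8,-.5,-.0))]:
        m=(t>lo)&(t<hi)&(X[...,0]>box[0])&(X[...,0]<box[1])&(X[...,1]>box[2])&(X[...,1]<box[3])
        if nm in("cab","door"): m&=white
        pts=X[m][:,:2]
        if len(pts)<10: print(nm,"few",len(pts));continue
        mm=cv2.morphologyEx(m.astype(np.uint8),cv2.MORPH_OPEN,np.ones((2,2)));nl,lab,st,ce=cv2.connectedComponentsWithStats(mm)
        k=1+st[1:,4].argmax() if nl>1 else 0
        pts=X[lab==k][:,:2]
        r=cv2.minAreaRect((pts*1000).astype(np.float32)); print(nm,len(pts),st[k],np.round(r[0],1),np.round(r[1],1),round(r[2],2),"z",np.median(t[lab==k]))
E
for n in scene side; do python3 -c "
import cv2
p=cv2.imread('pics/${n}0.png')
c=(p[170:320,160:310],p[130:270,390:540]) if '$n'=='scene' else (p[240:390,220:370],p[110:220,180:300])
for i,q in enumerate(c): cv2.imwrite(f'pics/${n}0_c{i}.png',cv2.resize(q,None,fx=4,fy=4,interpolation=cv2.INTER_CUBIC))"; done
```

```text
scene table z -0.000444935644497102
cab 3006 [ 414  141   77   59 3006] [418.8 427.1] [125.2 503. ] 47.72 z nan
door 409 [188 220  88   6 409] [ 400.6 -272.5] [210.2 238.2] 79.79 z nan
board 163 [216 268  39   6 163] [ 558.6 -303.1] [97.  15.2] 75.19 z nan
jar 507 [281 204  32  24 507] [370.6 -96.7] [ 83.  141.9] 73.93 z 0.10501207878421903
caddy 1817 [ 189  303   62   48 1817] [ 673.9 -356.1] [106.4 197.9] 38.72 z nan
side table z 0.0006941473999066972
cab 2474 [ 194  116   83   46 2474] [505.1 437.3] [468.1 176.9] 71.47 z nan
door 493 [317 257  17  77 493] [ 542.7 -215. ] [393.5  23.6] 68.45 z nan
board 328 [341 287  16  65 328] [ 572.3 -274.7] [271.1  31.5] 73.9 z 0.1192915408493197
jar 639 [243 266  34  28 639] [420.2 -97.8] [143.3  65.7] 38.43 z nan
caddy 1726 [ 384  295   58   54 1726] [ 729.7 -364.8] [175.1 123.6] 21.08 z nan
```

View pics/scene0_c0.png

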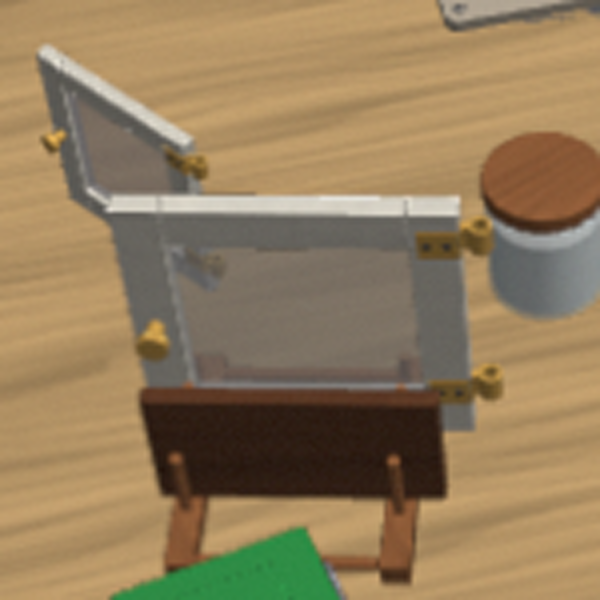

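View pics/side0_c0.png

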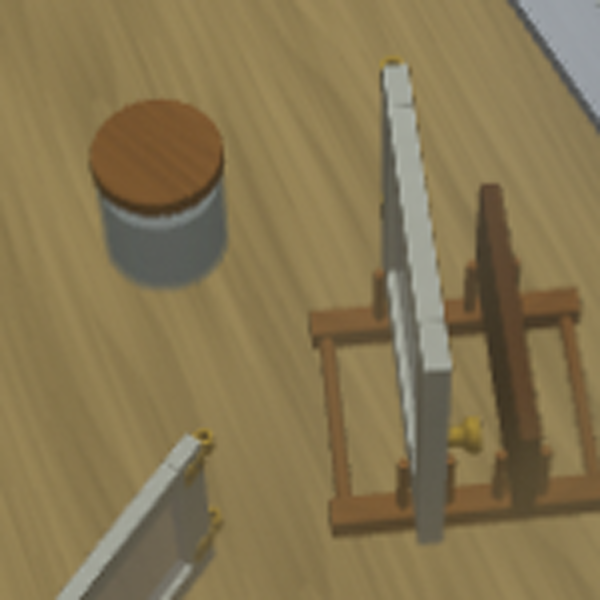

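View pics/scene0_c1.png

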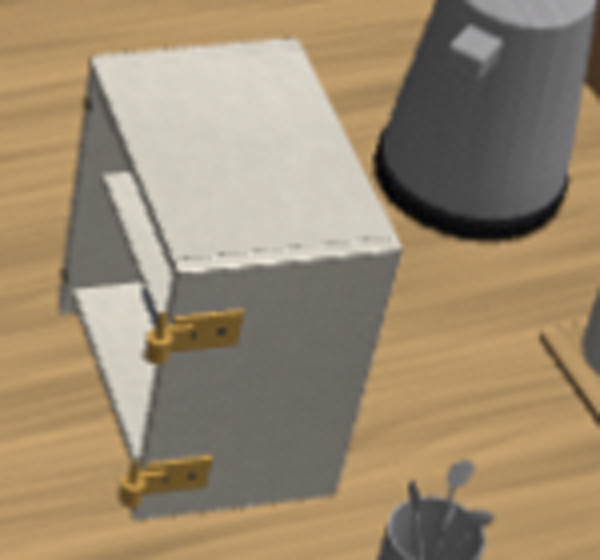

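View pics/side0_c1.png

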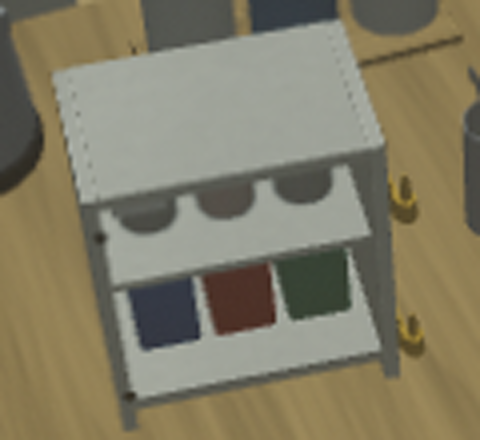

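Run:
```python
from h import *
def c(pts,off): return (np.array(pts,float)+.5)/4-.5+off
S0=(160,170);S1=(390,130);D0=(220,240);D1=(180,110)
def rep(nm,n,pts,off,z):
    X=onplane(n,c(pts,off),z)*1000; print(nm,n,np.round(X[:,:2],1).tolist(),"ctr",np.round(X.mean(0)[:2],1))
    e=np.roll(X,-1,0)-X; print("   lens",np.round(np.linalg.norm(e,axis=1),1),"yaw",np.round(np.degrees(np.arctan2(e[:,1],e[:,0])),1))
rep("door","scene",[(112,197),(108,212),(460,213),(458,196)],S0,.230)
rep("door","side",[(386,66),(408,66),(450,362),(423,370)],D0,.230)
rep("cab","scene",[(92,57),(298,40),(400,250),(178,270)],S1,.24)
rep("cab","side",[(55,75),(345,22),(385,145),(82,205)],D1,.24)
rep("knuckles up/lo mouth top","scene",[(482,225),(490,373)],S0,.213+0)
for n,pts,off in[("scene",[(158,338),(131,486)],S1),("side",[(406,200),(413,333)],D1)]:
    for p,z in zip(c(pts,off),(.195,.055)): print("pin",n,z,onplane(n,[p],z)[0]*1000)
# jar, caddy, spoon etc
print("jar top",onplane("side",c([(157,155)],D0),.106)*1000, onplane("scene",c([(542,180)],S0),.106)*1000)
```

```text
door scene [[461.9, -391.8], [474.1, -395.8], [533.4, -188.3], [518.9, -186.3]] ctr [ 497.1 -290.5]
   lens [ 12.9 215.9  14.6 213.3] yaw [ -18.2   74.1  172.1 -105.5]
door side [[519.7, -185.4], [532.1, -190.5], [472.8, -391.0], [457.1, -390.0]] ctr [ 495.4 -289.2]
   lens [ 13.3 209.1  15.8 214. ] yaw [ -22.4 -106.5  176.5   73. ]
cab scene [[349.0, 243.2], [368.8, 390.6], [583.8, 362.5], [563.0, 216.7]] ctr [466.2 303.3]
   lens [148.8 216.8 147.3 215.6] yaw [ 82.4  -7.5 -98.1 172.9]
cab side [[365.1, 389.5], [583.6, 362.9], [563.7, 219.3], [346.9, 243.0]] ctr [464.8 303.7]
   lens [220.2 145.  218.1 147.6] yaw [ -6.9 -97.9 173.7  82.9]
knuckles up/lo mouth top scene [[530.8, -174.8], [648.3, -197.3]] ctr [ 589.5 -186. ]
   lens [119.7 119.7] yaw [-10.9 169.1]
pin scene 0.195 [575.6703243  203.89482711 195.        ]
pin scene 0.055 [577.79631172 202.54640862  55.        ]
pin side 0.195 [572.76033152 206.09059071 195.        ]
pin side 0.055 [573.19871442 208.70507104  55.        ]
jar top [[ 390.85656872 -106.59823223  106.        ]] [[ 398.75699219 -107.11590649  106.        ]]
```

>>> send_rows --steps '[[[0, 0, -0.05], 0.09], [[0, 0, -0.1], 0.18], [[-0.012, 0.035, -0.13], 0.27], [[-0.025, 0.072, -0.13], 0.36], [[-0.038, 0.11, -0.13], 0.45], [[-0.051, 0.147, -0.13], 0.54], [[-0.064, 0.185, -0.13], 0.63], [[-0.077, 0.222, -0.13], 0.72]]' --hand 1

```text
clock: 1.15
position: [0.4174, 0.4185, 0.3611]
ee_rot: [0.975, 0.224, -0.0, 0.0]
ft_force: [-0.1, -0.4, 1.3]
grip_width: 1.001
```

```bash
cat > plan.py <<'E'
from h import *
import sys
def delta(x,y,z,ang,obs=None):
    """shift in tool axes and spin from measured pose to target TCP, tool-x world angle (deg)"""
    o=obs or manip.get_obs(); M=R.from_quat(o["ee_rot"]).as_matrix()
    a=np.degrees(np.arctan2(M[1,0],M[0,0]))
    s=M.T@(np.array([x,y,z])-o["position"])
    print("t",round(o["clock"],2),"pos",o["position"].round(4),"ang",a.round(2),"tilt",np.degrees(np.arccos(-M[2,2])).round(2),"F",o["ft_force"].round(1),"g",round(o["grip_width"],3))
    print("shift",s.round(4),"spin",np.radians((a-ang+180)%360-180).round(4))
if __name__=="__main__": delta(*map(float,sys.argv[1:]))
E
python3 plan.py .591 .262 .36 -16.2
```

```text
t 1.15 pos [0.4174 0.4185 0.3611] ang 25.84 tilt 0.02 F [-0.1 -0.4  1.3] g 1.001
shift [0.0881 0.2166 0.0011] spin 0.7337
```

>>> send_rows --steps '[[[0.012, 0.031, 0], 0.105], [[0.025, 0.062, 0], 0.21], [[0.038, 0.093, 0], 0.315], [[0.05, 0.124, 0], 0.42], [[0.063, 0.155, 0], 0.525], [[0.076, 0.186, 0], 0.63], [[0.088, 0.217, 0], 0.734], [[0.088, 0.217, 0.001], 0.734]]'

```text
clock: 2.15
position: [0.5923, 0.2604, 0.3597]
ee_rot: [0.99, -0.142, 0.0, 0.001]
ft_force: [0.5, 0.3, 0.4]
grip_width: 0.998
```

```bash
python3 - <<'E'
from h import *
shot("wrist","w_pins")
E
python3 plan.py .546 -.117 .36 -16.2
```

```text
t 2.2 pos [0.5912 0.2623 0.3596] ang -16.12 tilt 0.06 F [-0.2  0.5  0.4] g 0.997
shift [ 6.190e-02  3.769e-01 -1.000e-04] spin 0.0014
```

View pics/w_pins.png

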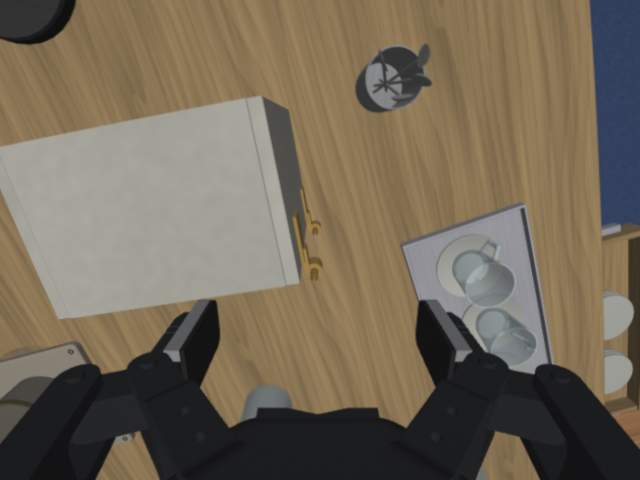

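Run:
```python
from h import *
o,p,d=shot("wrist","w_pins2"); print(o["position"],o["joint_velocities"].round(3))
c=p[170:320,240:390,::-1]; cv2.imwrite("pics/w_pins2c.png",cv2.resize(c,None,fx=4,fy=4,interpolation=cv2.INTER_CUBIC))
print(manip.get_obs()["position"])
```

```text
[0.59117213 0.26230336 0.3596083 ] [-0.028 -0.013 -0.032  0.007 -0.005  0.004  0.008]
[0.59047322 0.2635542  0.35979713]
```

View pics/w_pins2c.png

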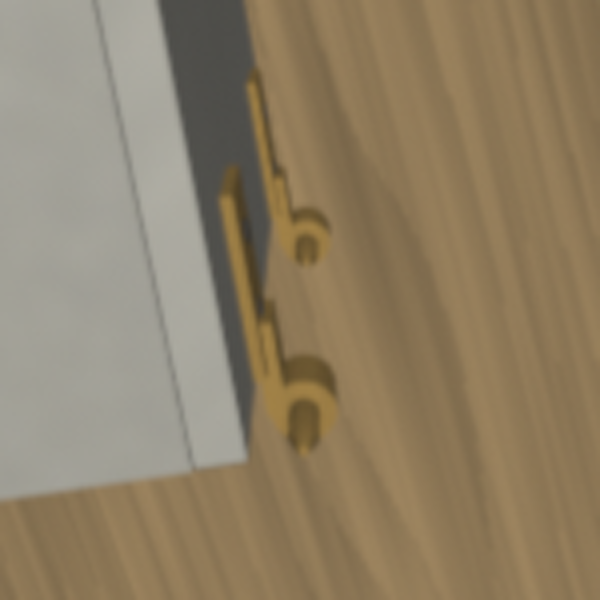

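```bash
python3 - <<'E'
from h import *
f=np.load("pics/w_pins2.npz"); o={"position":f["pos"],"ee_rot":f["rot"]}
c=lambda p:(np.array([p],float)+.5)/4-.5+(240,170)
for nm,p,z in [("up tip",(303,450),.217),("up foot",(304,406),.195),("lo foot",(308,239),.055),("lo tip",(306,260),.077),("corner",(247,461),.24),("edge far",(155,0),.24)]:
    print(nm,onplane("wrist",c(p),z,o)[0].round(4))
# cabinet top corners
for p in [(300,284),(58,318),(262,97)]: print(onplane("wrist",[p],.24,o)[0].round(4))
E
python3 plan.py .546 -.117 .36 -16.2
```

```text
up tip [0.5744 0.2071 0.217 ]
up foot [0.5748 0.2083 0.195 ]
lo foot [0.5755 0.2081 0.055 ]
lo tip [0.5748 0.2078 0.077 ]
corner [0.5655 0.2185 0.24  ]
edge far [0.5768 0.3154 0.24  ]
[0.5646 0.2196 0.24  ]
[0.347  0.2467 0.24  ]
[0.5815 0.3677 0.24  ]
t 2.25 pos [0.5905 0.2636 0.3598] ang -15.98 tilt 0.05 F [-0.6  0.3 -0.2] g 1.002
shift [ 6.200e-02  3.781e-01 -2.000e-04] spin 0.0038
```

>>> send_rows --steps '[[[0.009, 0.054, 0], 0], [[0.018, 0.108, 0], 0], [[0.027, 0.162, 0], 0], [[0.036, 0.216, 0], 0], [[0.045, 0.27, 0], 0], [[0.054, 0.324, 0], 0], [[0.062, 0.377, 0], 0], [[0.062, 0.377, 0], 0]]'

```text
clock: 3.25
position: [0.545, -0.1199, 0.3609]
ee_rot: [0.99, -0.142, 0.001, 0.0]
ft_force: [-0.3, 1.9, -0.1]
grip_width: 0.998
```

>>> send_rows --steps '[[[0, 0, 0], 0], [[0, 0, 0], 0], [[0, 0, 0], 0], [[0, 0, 0], 0], [[0, 0, 0], 0], [[0, 0, 0], 0], [[0, 0, 0], 0], [[0, 0, 0], 0]]'

```text
clock: 4.25
position: [0.5462, -0.1163, 0.3603]
ee_rot: [0.99, -0.14, -0.0, -0.0]
ft_force: [-0.5, -0.6, 0.4]
grip_width: 1.0
```

```bash
python3 - <<'E'
from h import *
o,p,d=shot("wrist","w_kn"); print(o["position"],o["joint_velocities"].round(3))
c=p[150:300,230:380,::-1]; cv2.imwrite("pics/w_knc.png",cv2.resize(c,None,fx=4,fy=4,interpolation=cv2.INTER_CUBIC))
E
python3 plan.py .496 -.29 .198 -16.2
```

```text
[ 0.5461723  -0.11626351  0.36027308] [-0.    -0.001 -0.    -0.    -0.     0.001  0.   ]
t 4.3 pos [ 0.5462 -0.1163  0.3603] ang -16.05 tilt 0.0 F [0.2 0.4 0. ] g 0.996
shift [-0.0002  0.1808  0.1623] spin 0.0027
```

View pics/w_kn.png

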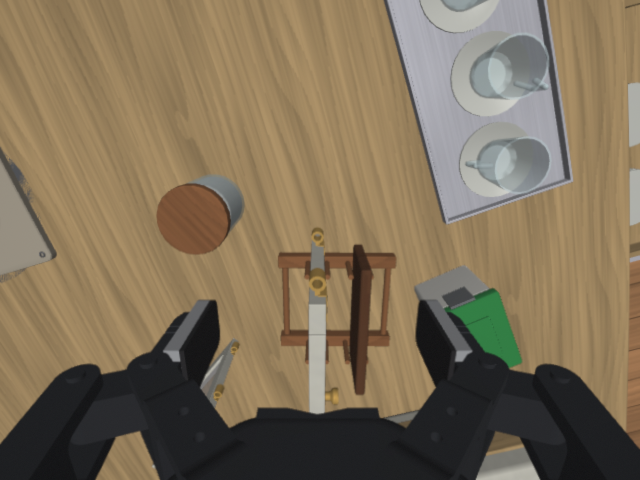

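View pics/w_knc.png

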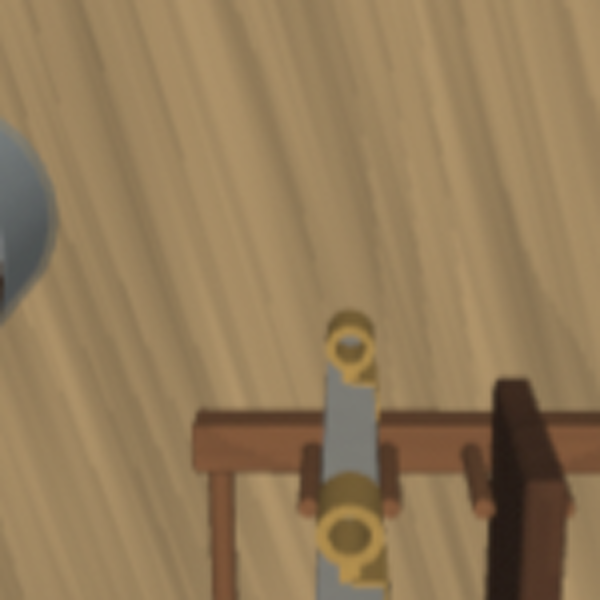

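Run:
```python
from h import *
f=np.load("pics/w_kn.npz"); o={"position":f["pos"],"ee_rot":f["rot"]}; p=f["p"]
c=lambda p:(np.array([p],float)+.5)/4-.5+(230,150)
ku=onplane("wrist",c((350,537)),.213,o)[0]; kl=onplane("wrist",c((350,349)),.073,o)[0]
print("up",ku.round(4),"lo",kl.round(4))
g=p.astype(int); white=(g.max(2)-g.min(2)<25)&(g.mean(2)>140)
L=[]
for r in range(308,404,6):
    cs=np.where(white[r,295:340])[0]+295
    if len(cs): L.append((r,cs.min(),cs.max()+0))
print(L)
mid=np.array([((a+b)/2,r) for r,a,b in L]); M=onplane("wrist",mid,.23,o)
k=np.polyfit(M[:,1],M[:,0],1); print("angle",np.degrees(np.arctan2(1,k[0])), "line x at knuckle",np.polyval(k,ku[1]), "widths",[(np.round(1000*np.diff(onplane('wrist',[(a-.5,r),(b+.5,r)],.23,o),axis=0)[0,0],1)) for r,a,b in L[::4]])
print("end edge",onplane("wrist",[(317.5,303)],.23,o)[0])
```

```text
up [ 0.53   -0.1756  0.213 ] lo [ 0.53   -0.1753  0.073 ]
[(308, np.int64(309), np.int64(325)), (314, np.int64(309), np.int64(325)), (320, np.int64(309), np.int64(325)), (326, np.int64(309), np.int64(325)), (332, np.int64(309), np.int64(325)), (338, np.int64(309), np.int64(325)), (344, np.int64(309), np.int64(325)), (350, np.int64(309), np.int64(324)), (356, np.int64(309), np.int64(324)), (362, np.int64(309), np.int64(324)), (368, np.int64(309), np.int64(324)), (374, np.int64(309), np.int64(324)), (380, np.int64(309), np.int64(324)), (386, np.int64(309), np.int64(324)), (392, np.int64(309), np.int64(324)), (398, np.int64(309), np.int64(324))]
angle 73.56245206528644 line x at knuckle 0.530027348392063 widths [np.float64(14.7), np.float64(15.1), np.float64(14.6), np.float64(15.0)]
end edge [ 0.52736563 -0.18590518  0.23      ]
```

>>> send_rows --steps '[[[0, 0.05, 0], 0.002], [[0, 0.1, 0], 0.004], [[0, 0.15, 0], 0.006], [[0, 0.181, 0], 0.006], [[0, 0.1815, 0.02], 0.006], [[0, 0.1815, 0.05], 0.006], [[0, 0.1815, 0.08], 0.006], [[0, 0.1815, 0.09], 0.006]]'

```text
clock: 5.3
position: [0.4955, -0.2902, 0.2688]
ee_rot: [0.99, -0.142, -0.001, -0.0]
ft_force: [0.3, -0.4, 0.1]
grip_width: 0.999
```

```bash
python3 - <<'E'
from h import *
shot("wrist","w_above")
E
python3 plan.py .4961 -.2906 .198 -16.4
```

```text
t 5.35 pos [ 0.4955 -0.2902  0.2686] ang -16.38 tilt 0.13 F [-0.1 -0.2 -0.5] g 1.002
shift [0.0009 0.0002 0.0706] spin 0.0003
```

View pics/w_above.png

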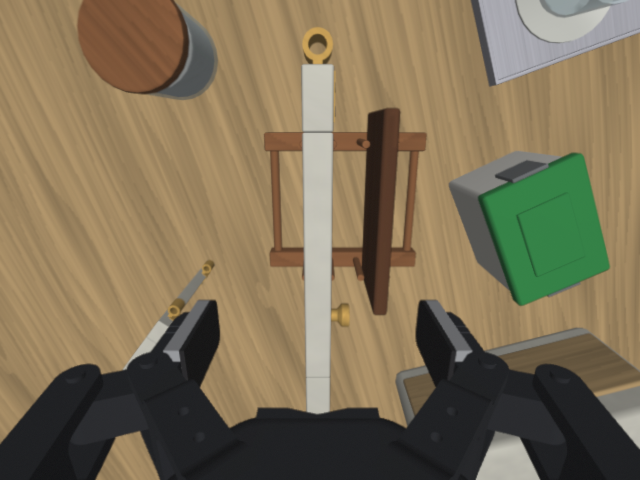

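>>> send_rows --steps '[[[0.001, 0, 0.02], 0], [[0.001, 0, 0.04], 0], [[0.001, 0, 0.06], 0], [[0.001, 0, 0.07], 0], [[0.001, 0, 0.07], 0], [[0.001, 0, 0.07], 0], [[0.001, 0, 0.07], 0], [[0.001, 0, 0.07], 0]]'

```text
clock: 6.35
position: [0.4971, -0.291, 0.2007]
ee_rot: [0.99, -0.143, 0.0, -0.0]
ft_force: [-0.4, -0.3, 0.1]
grip_width: 0.998
```

>>> send_rows --steps '[[[0, 0, 0], 0], [[0, 0, 0], 0], [[0, 0, 0], 0], [[0, 0, 0], 0], [[0, 0, 0], 0], [[0, 0, 0], 0], [[0, 0, 0], 0], [[0, 0, 0], 0]]' --hand 0 --force 50

```text
clock: 7.35
position: [0.497, -0.291, 0.2004]
ee_rot: [0.99, -0.143, 0.0, -0.0]
ft_force: [-1.7, 0.3, 3.7]
grip_width: 0.179
```

```bash
python3 - <<'E'
from h import *
o,p,d=shot("wrist","w_grip"); print(o["torque"])
E
python3 plan.py .4961 -.2906 .198 -16.4
```

```text
[0.23756483 0.50791027 0.02807929]
t 7.4 pos [ 0.497  -0.291   0.2004] ang -16.39 tilt 0.01 F [-2.1  1.9  3.5] g 0.179
shift [-0.001  -0.0001  0.0024] spin 0.0002
```

View pics/w_grip.png

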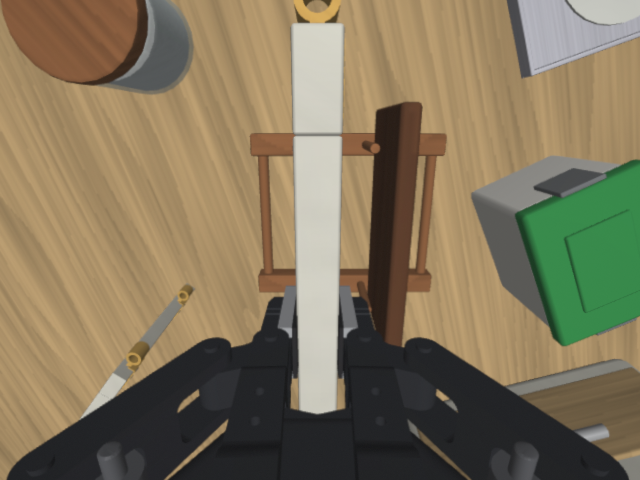

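>>> send_rows --steps '[[[0, 0, -0.003], 0], [[0, 0, -0.01], 0], [[0, 0, -0.02], 0], [[0, 0, -0.032], 0], [[0, 0, -0.045], 0], [[0, 0, -0.058], 0], [[0, 0, -0.07], 0], [[0, 0, -0.075], 0]]' --force 60

```text
clock: 8.4
position: [0.4972, -0.2911, 0.2762]
ee_rot: [0.99, -0.143, 0.001, 0.0]
ft_force: [-0.3, -0.1, -4.8]
grip_width: 0.181
```

```bash
python3 - <<'E'
from h import *
o,p,d=shot("wrist","w_lift"); print(o["torque"])
shot("side","s_lift")
E
python3 plan.py .5411 .0325 .275 -16.4
```

```text
[ 0.01000203  0.06098003 -0.01308928]
t 8.5 pos [ 0.4971 -0.2911  0.2758] ang -16.39 tilt 0.04 F [ 0.  -0.5 -4.5] g 0.177
shift [-0.0491 -0.3228  0.0007] spin 0.0002
```

View pics/w_lift.png

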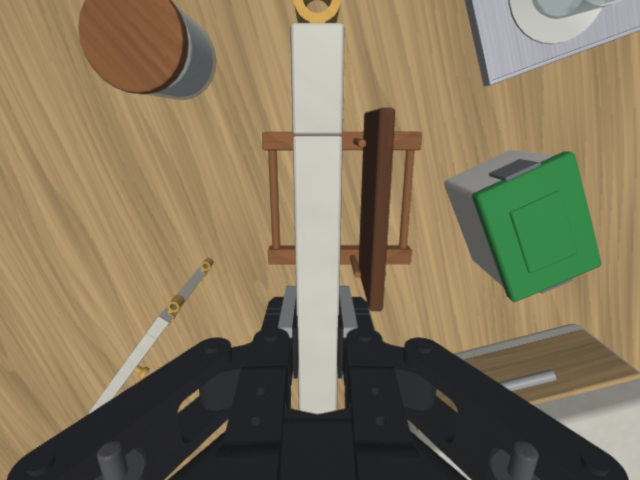

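View pics/s_lift.png

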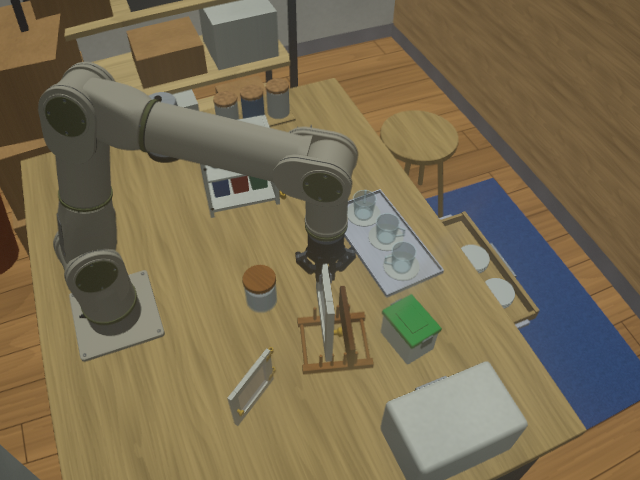

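>>> send_rows --steps '[[[-0.002, -0.015, 0], 0], [[-0.006, -0.04, 0], 0], [[-0.011, -0.075, 0], 0], [[-0.017, -0.11, 0], 0], [[-0.022, -0.145, 0], 0], [[-0.027, -0.18, 0], 0], [[-0.033, -0.215, 0], 0], [[-0.038, -0.25, 0], 0]]'

```text
clock: 9.5
position: [0.5306, -0.038, 0.2749]
ee_rot: [0.99, -0.142, -0.0, -0.0]
ft_force: [1.2, 0.6, -4.9]
grip_width: 0.181
```

>>> send_rows --steps '[[[-0.004, -0.03, 0], 0], [[-0.008, -0.055, 0], 0], [[-0.01, -0.068, 0], 0], [[-0.011, -0.073, 0], 0], [[-0.011, -0.073, 0], 0], [[-0.011, -0.073, 0], 0], [[-0.011, -0.073, 0], 0], [[-0.011, -0.073, 0], 0]]'

```text
clock: 10.5
position: [0.5411, 0.0324, 0.2753]
ee_rot: [0.99, -0.143, 0.0, -0.0]
ft_force: [-0.6, -0.8, -4.6]
grip_width: 0.176
```

```bash
python3 - <<'E'
from h import *
shot("wrist","w_so"); shot("scene","sc_so"); shot("side","sd_so")
E
python3 plan.py .5411 .0925 .275 -16.4
```

```text
t 10.65 pos [0.5411 0.0327 0.2753] ang -16.4 tilt 0.01 F [-0.1 -0.2 -4.9] g 0.177
shift [-0.0169 -0.0574  0.0003] spin 0.0001
```

View pics/w_so.png

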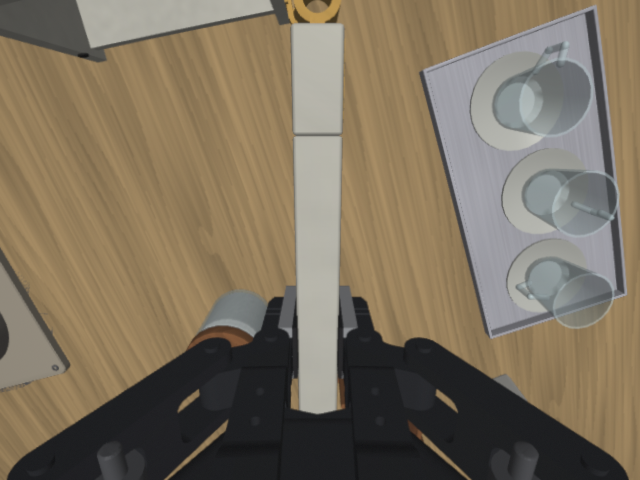

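View pics/sc_so.png

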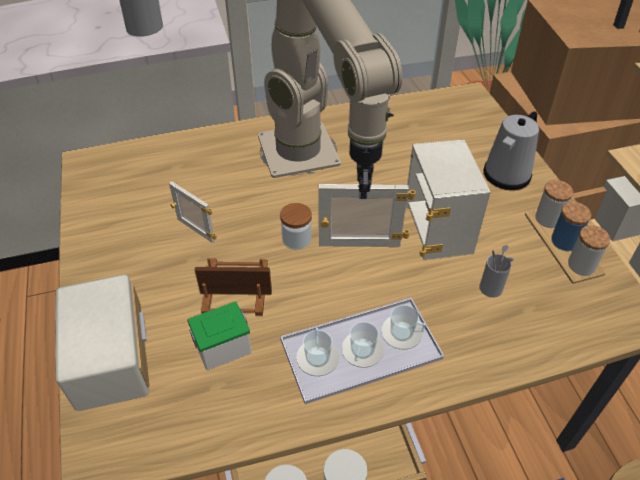

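>>> send_rows --steps '[[[-0.003, -0.01, 0], 0], [[-0.007, -0.023, 0], 0], [[-0.011, -0.037, 0], 0], [[-0.015, -0.05, 0], 0], [[-0.017, -0.057, 0], 0], [[-0.017, -0.0575, 0], 0], [[-0.017, -0.0575, 0], 0], [[-0.017, -0.0575, 0], 0]]'

```text
clock: 11.65
position: [0.5411, 0.0921, 0.2754]
ee_rot: [0.99, -0.143, 0.0, 0.0]
ft_force: [0.8, 0.4, -4.5]
grip_width: 0.178
```

```bash
python3 - <<'E'
from h import *
for n in ["wrist","scene","side"]:
    o,p,d=shot(n,n+"_over")
    P=o["position"]; hx=[.575,.2077]
    k=np.array([[P[0]+.0339,P[1]+.1152,P[2]+.0126],[P[0]+.0339,P[1]+.1152,P[2]+.0126-.14],hx+[.217],hx+[.195],hx+[.077],hx+[.055]])
    print(n,proj(n,k,o).round(1).tolist())
    (x0,y0)={"wrist":(240,0),"scene":(360,170),"side":(200,140)}[n]
    c=p[y0:y0+120,x0:x0+150,::-1]; cv2.imwrite(f"pics/{n}_overc.png",cv2.resize(c,None,fx=5,fy=5,interpolation=cv2.INTER_CUBIC))
E
python3 plan.py .5411 .0925 .275 -16.4
```

```text
wrist [[314.2, -3.6], [315.8, 66.0], [315.1, 43.6], [315.3, 52.0], [316.0, 78.2], [316.1, 81.2]]
scene [[435.1, 186.9], [428.0, 226.4], [431.5, 207.5], [430.4, 213.7], [424.7, 244.6], [423.7, 250.0]]
side [[280.3, 134.4], [282.3, 170.9], [281.3, 153.4], [281.7, 159.1], [283.3, 187.9], [283.5, 192.9]]
t 11.8 pos [0.5411 0.0924 0.2753] ang -16.42 tilt 0.01 F [ 0.7 -0.1 -4.6] g 0.18
shift [ 0.     -0.0001  0.0003] spin -0.0003
```

View pics/wrist_overc.png

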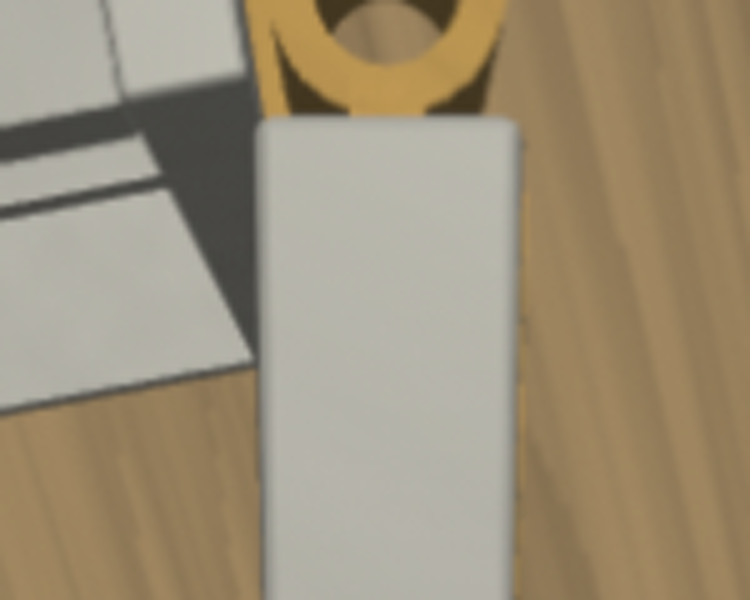

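View pics/scene_overc.png

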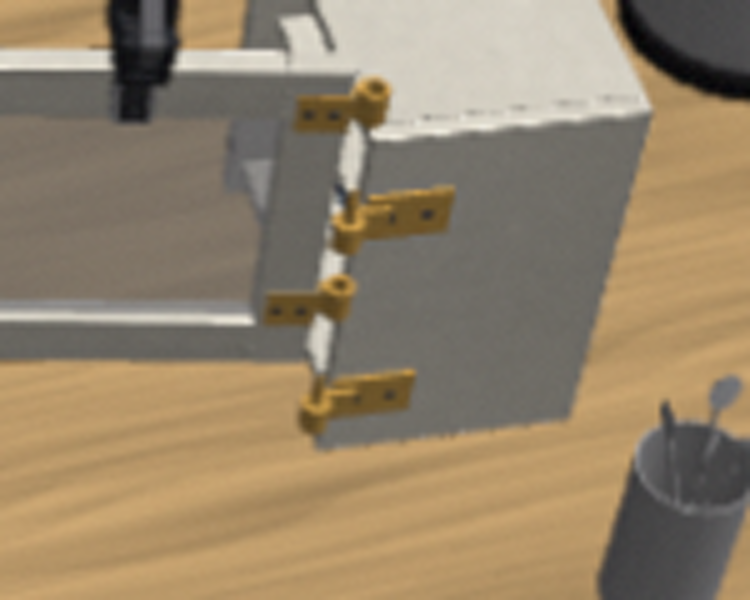

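View pics/side_overc.png

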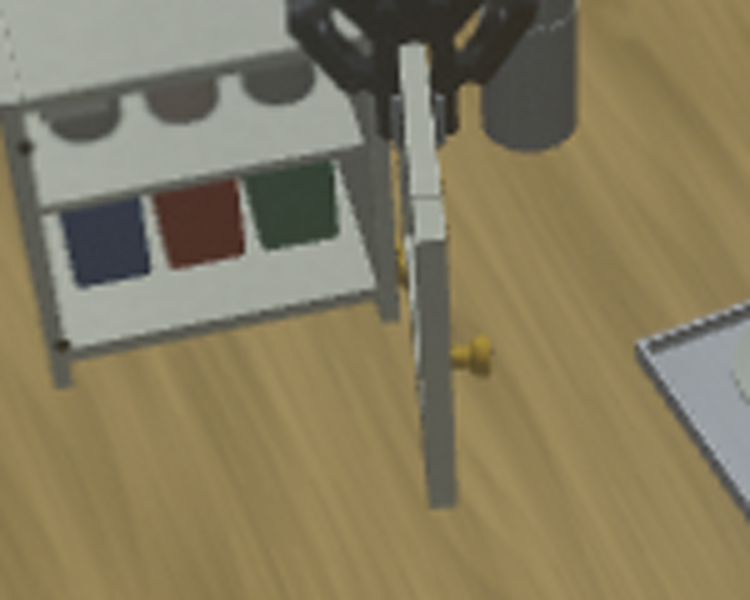

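>>> send_rows --steps '[[[0, 0, 0.008], 0], [[0, 0, 0.018], 0], [[0, 0, 0.028], 0], [[0, 0, 0.037], 0], [[0, 0, 0.042], 0], [[0, 0, 0.043], 0], [[0, 0, 0.043], 0], [[0, 0, 0.043], 0]]'

```text
clock: 12.8
position: [0.5412, 0.0928, 0.2326]
ee_rot: [0.99, -0.143, 0.0, -0.0]
ft_force: [0.6, -0.3, -4.7]
grip_width: 0.174
```

```bash
python3 - <<'E'
from h import *
for n in ["scene","side"]:
    o,p,d=shot(n,n+"_low")
    P=o["position"]; hx=[.575,.2077]
    k=np.array([[P[0]+.0339,P[1]+.1152,P[2]+.0126],[P[0]+.0339,P[1]+.1152,P[2]+.0126-.14],hx+[.217],hx+[.195],hx+[.077],hx+[.055]])
    print(n,proj(n,k,o).round(1).tolist())
    (x0,y0)={"wrist":(240,0),"scene":(400,185),"side":(200,140)}[n]
    c=p[y0:y0+75,x0:x0+60,::-1]; cv2.imwrite(f"pics/{n}_lowc.png",cv2.resize(c,None,fx=8,fy=8,interpolation=cv2.INTER_CUBIC))
E
python3 plan.py .5411 .0925 .232 -16.4
```

```text
scene [[433.1, 199.5], [426.1, 237.5], [431.5, 207.5], [430.4, 213.7], [424.7, 244.6], [423.7, 250.0]]
side [[280.9, 145.9], [282.9, 181.2], [281.3, 153.4], [281.7, 159.1], [283.3, 187.9], [283.5, 192.9]]
t 12.9 pos [0.5411 0.0927 0.2326] ang -16.39 tilt 0.03 F [ 0.2  0.2 -4.8] g 0.175
shift [0.     0.0002 0.0006] spin 0.0002
```

View pics/scene_lowc.png

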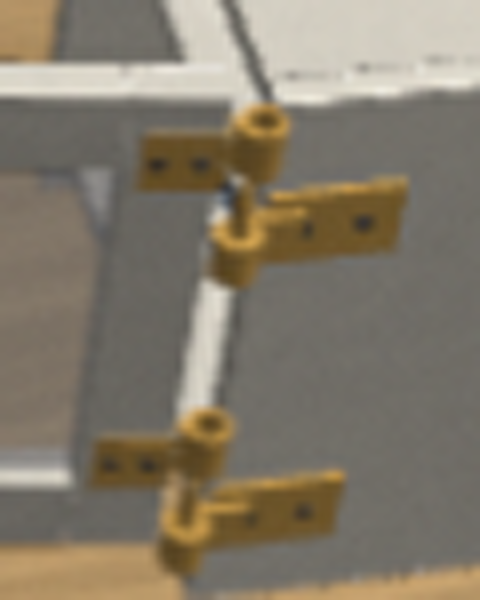

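>>> send_rows --steps '[[[0, 0.0005, 0.002], 0], [[0, 0.0005, 0.004], 0], [[0, 0.0005, 0.006], 0], [[0, 0.0005, 0.008], 0], [[0, 0.0005, 0.01], 0], [[0, 0.0005, 0.012], 0], [[0, 0.0005, 0.012], 0], [[0, 0.0005, 0.012], 0]]'

```text
clock: 13.9
position: [0.5409, 0.0922, 0.2204]
ee_rot: [0.99, -0.143, 0.0, -0.0]
ft_force: [-0.4, -0.0, -4.6]
grip_width: 0.176
```

```bash
python3 - <<'E'
from h import *
for n in ["scene"]:
    o,p,d=shot(n,n+"_low2"); print(o["ft_force"],o["torque"])
    (x0,y0)={"wrist":(240,0),"scene":(400,185),"side":(200,140)}[n]
    c=p[y0:y0+75,x0:x0+60,::-1]; cv2.imwrite(f"pics/{n}_low2c.png",cv2.resize(c,None,fx=8,fy=8,interpolation=cv2.INTER_CUBIC))
E
python3 plan.py .5411 .0925 .2024 -16.4
```

```text
[-0.35664373 -0.03158315 -4.59065627] [-0.0059391  -0.03162797 -0.01927259]
t 13.95 pos [0.5409 0.0923 0.2204] ang -16.39 tilt 0.01 F [-0.6  0.4 -4.7] g 0.172
shift [ 0.0001 -0.0003  0.018 ] spin 0.0002
```

View pics/scene_low2c.png

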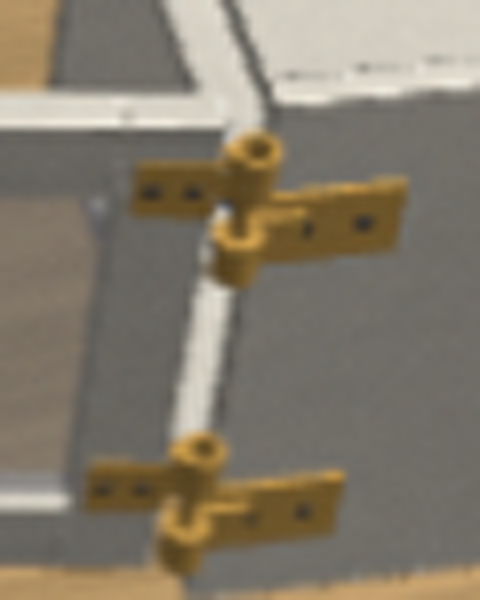

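>>> send_rows --steps '[[[0, 0, 0.0015], 0], [[0, 0, 0.003], 0], [[0, 0, 0.0045], 0], [[0, 0, 0.006], 0], [[0, 0, 0.0075], 0], [[0, 0, 0.009], 0], [[0, 0, 0.009], 0], [[0, 0, 0.009], 0]]'

```text
clock: 14.95
position: [0.5409, 0.0922, 0.2113]
ee_rot: [0.99, -0.143, 0.0, -0.0]
ft_force: [0.5, -0.2, -5.2]
grip_width: 0.18
```

```bash
python3 -c "
from h import *
print(manip.get_obs()['torque'])"; python3 plan.py .5411 .0925 .2024 -16.4
```

```text
[ 0.00758859  0.01341309 -0.02404007]
t 14.95 pos [0.5409 0.0922 0.2113] ang -16.39 tilt 0.01 F [ 0.5 -0.2 -5.2] g 0.18
shift [ 0.0001 -0.0003  0.0089] spin 0.0002
```

>>> send_rows --steps '[[[0, 0, 0.0015], 0], [[0, 0, 0.003], 0], [[0, 0, 0.0045], 0], [[0, 0, 0.006], 0], [[0, 0, 0.007], 0], [[0, 0, 0.0075], 0], [[0, 0, 0.008], 0], [[0, 0, 0.008], 0]]'

```text
clock: 15.95
position: [0.5409, 0.0922, 0.2033]
ee_rot: [0.99, -0.143, -0.0, -0.0]
ft_force: [-0.1, -0.2, -3.7]
grip_width: 0.179
```

```bash
python3 -c "
from h import *
o,p,d=shot('scene','scene_low3')
cv2.imwrite('pics/scene_low3c.png',cv2.resize(p[185:260,400:460,::-1],None,fx=8,fy=8,interpolation=cv2.INTER_CUBIC))
print(manip.get_obs()['torque'])"; python3 plan.py .5411 .0925 .2024 -16.4
```

```text
[ 0.02843261  0.02018673 -0.01480669]
t 16.0 pos [0.5409 0.0922 0.2033] ang -16.39 tilt 0.0 F [-0.2  0.  -5.3] g 0.174
shift [ 0.0002 -0.0003  0.0009] spin 0.0002
```

View pics/scene_low3c.png

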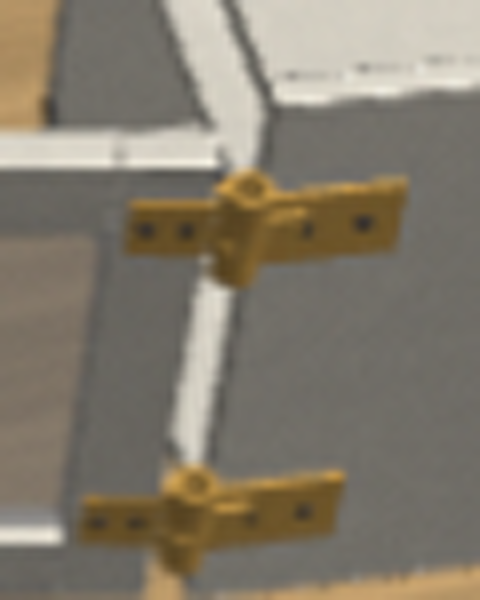

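Nearly home, with no contact force yet. I'll go down in half-millimetre steps until the barrels carry weight.

>>> send_rows --steps '[[[0, 0, 0.0003], 0], [[0, 0, 0.0006], 0], [[0, 0, 0.0009], 0], [[0, 0, 0.0012], 0], [[0, 0, 0.0012], 0], [[0, 0, 0.0012], 0], [[0, 0, 0.0012], 0], [[0, 0, 0.0012], 0]]'

```text
clock: 17.0
position: [0.5409, 0.0922, 0.2022]
ee_rot: [0.99, -0.143, 0.0, -0.0]
ft_force: [-1.4, -0.6, -2.1]
grip_width: 0.177
```

```bash
python3 plan.py .5411 .0925 .2024 -16.4
```

```text
t 17.0 pos [0.5409 0.0922 0.2022] ang -16.39 tilt 0.01 F [-1.4 -0.6 -2.1] g 0.177
shift [ 0.0001 -0.0003 -0.0002] spin 0.0002
```

>>> send_rows --steps '[[[0, 0, 0.0002], 0], [[0, 0, 0.0004], 0], [[0, 0, 0.0006], 0], [[0, 0, 0.0006], 0], [[0, 0, 0.0006], 0], [[0, 0, 0.0006], 0], [[0, 0, 0.0006], 0], [[0, 0, 0.0006], 0]]'

```text
clock: 18.0
position: [0.5411, 0.0921, 0.2019]
ee_rot: [0.99, -0.143, 0.0, -0.0]
ft_force: [-2.8, -3.1, 5.7]
grip_width: 0.175
```

```bash
python3 plan.py .5411 .0925 .2024 -16.4; python3 -c "
from h import *
print(manip.get_obs()['torque'])"
```

```text
t 18.0 pos [0.5411 0.0921 0.2019] ang -16.39 tilt 0.04 F [-2.8 -3.1  5.7] g 0.175
shift [-0.0001 -0.0004 -0.0005] spin 0.0001
[-0.42009904  0.46086091  0.14296998]
```

>>> send_rows --steps '[[[0, 0, 0], 0], [[0, 0, 0], 0], [[0, 0, 0], 0], [[0, 0, 0], 0], [[0, 0, 0], 0], [[0, 0, 0], 0], [[0, 0, 0], 0], [[0, 0, 0], 0]]' --hand 0.8

```text
clock: 19.0
position: [0.5409, 0.0922, 0.2015]
ee_rot: [0.99, -0.143, 0.0, -0.0]
ft_force: [-0.1, -0.6, 0.4]
grip_width: 0.8
```

```bash
python3 -c "
from h import *
o,p,d=shot('wrist','w_rel')
o,p,d=shot('scene','scene_rel')
cv2.imwrite('pics/scene_relc.png',cv2.resize(p[165:260,340:460,::-1],None,fx=6,fy=6,interpolation=cv2.INTER_CUBIC))
"; python3 plan.py .5411 .0925 .30 -16.4
```

```text
t 19.1 pos [0.5409 0.0922 0.2015] ang -16.39 tilt 0.0 F [-0.4  0.3 -0.3] g 0.801
shift [ 0.0002 -0.0003 -0.0985] spin 0.0002
```

View pics/scene_relc.png

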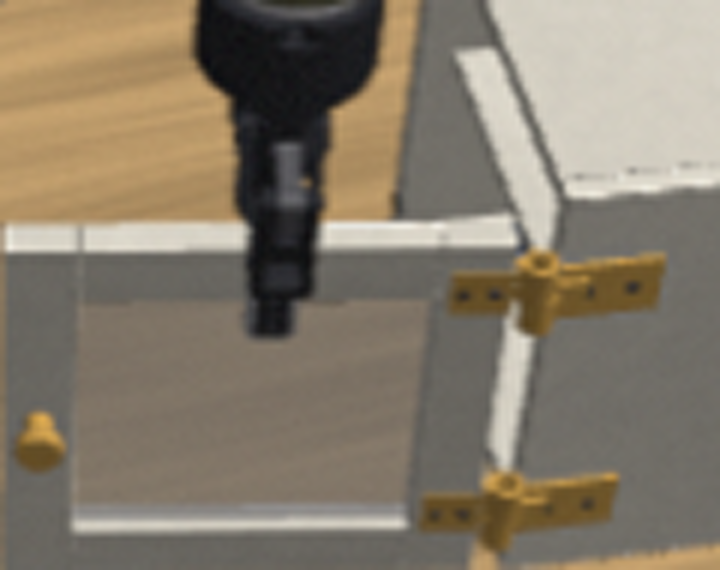

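View pics/w_rel.png

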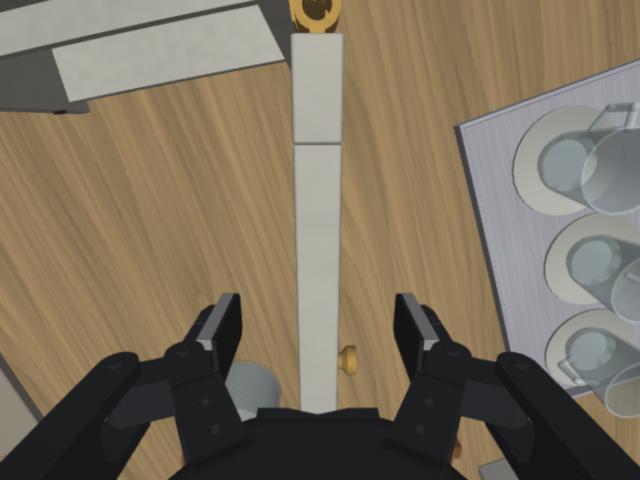

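>>> send_rows --steps '[[[0, 0, -0.01], 0], [[0, 0, -0.03], 0], [[0, 0, -0.05], 0], [[0, 0, -0.075], 0], [[0, 0, -0.09], 0], [[0.01, 0.01, -0.09], 0], [[0.02, 0.03, -0.09], 0], [[0.035, 0.06, -0.09], 0]]'

```text
clock: 20.1
position: [0.5575, 0.0239, 0.2903]
ee_rot: [0.99, -0.142, -0.001, 0.0]
ft_force: [-0.5, -0.4, 0.2]
grip_width: 0.802
```

```bash
python3 -c "
from h import *
print(manip.get_obs()['joint_pos'].round(2))"; python3 plan.py .569 .011 .205 -16.4
cat > swing.py <<'E'
import sys; from h import *
H=np.array([.575,.2075]); off=float(sys.argv[1]); r=.19
o=manip.get_obs(); M=R.from_quat(o["ee_rot"]).as_matrix()
for f in map(float,sys.argv[2:]):
    a=np.radians(82.7+f); u=np.array([-np.sin(a),np.cos(a)]); n=-np.array([np.cos(a),np.sin(a)])
    P=np.r_[H+r*u+off*n,.205]; print(f,P.round(3),(M.T@(P-o["position"])).round(4))
E
```

```text
[-0.54  0.16  0.47  1.57 -0.07  1.43 -0.35]
t 20.1 pos [0.5575 0.0239 0.2903] ang -16.32 tilt 0.08 F [-0.5 -0.4  0.2] g 0.802
shift [0.0147 0.0091 0.0853] spin 0.0014
```

>>> send_rows --steps '[[[0.008, 0.005, 0], 0], [[0.015, 0.009, 0], 0], [[0.015, 0.009, 0], 0], [[0.015, 0.009, 0], 0], [[0.015, 0.009, 0.02], 0], [[0.015, 0.009, 0.045], 0], [[0.015, 0.009, 0.07], 0], [[0.015, 0.009, 0.085], 0]]' --hand 0 --force 20

```text
clock: 21.1
position: [0.5689, 0.0127, 0.2054]
ee_rot: [0.99, -0.142, -0.001, 0.0]
ft_force: [0.9, -0.4, 0.0]
grip_width: -0.002
```

```bash
python3 -c "
from h import *
o,p,d=shot('wrist','w_push')"; python3 swing.py .025 81 79 76 73 70 67 64 61 58
```

```text
81.0 [0.546 0.018 0.205] [-0.0233  0.001  -0.0011]
79.0 [0.539 0.019 0.205] [-0.0299  0.0018 -0.001 ]
76.0 [0.529 0.021 0.205] [-0.04    0.0025 -0.001 ]
73.0 [0.52  0.024 0.205] [-0.05    0.0026 -0.001 ]
70.0 [0.51  0.027 0.205] [-0.06    0.0023 -0.001 ]
67.0 [0.501 0.031 0.205] [-0.07    0.0014 -0.0009]
64.0 [0.492 0.035 0.205] [-0.0799  0.     -0.0009]
61.0 [0.483 0.04  0.205] [-0.0898 -0.0019 -0.0009]
58.0 [0.474 0.045 0.205] [-0.0995 -0.0043 -0.0009]
```

View pics/w_push.png

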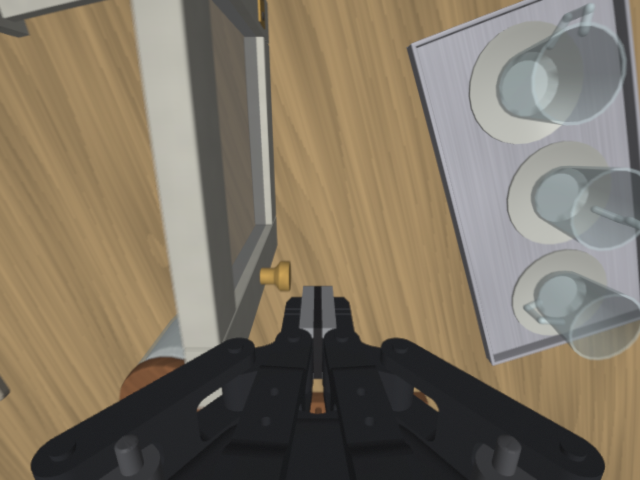

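>>> send_rows --steps '[[[-0.007, 0.0005, -0.008], 0], [[-0.015, 0.001, -0.008], 0], [[-0.023, 0.001, -0.008], 0], [[-0.03, 0.002, -0.008], 0], [[-0.037, 0.0025, -0.008], 0], [[-0.044, 0.0025, -0.008], 0], [[-0.051, 0.0025, -0.008], 0], [[-0.058, 0.0025, -0.008], 0]]'

```text
clock: 22.15
position: [0.5126, 0.0261, 0.2145]
ee_rot: [0.99, -0.142, -0.0, -0.0]
ft_force: [0.0, -0.2, 0.1]
grip_width: -0.001
```

```bash
python3 -c "
from h import *
o,p,d=shot('wrist','w_push2')"; python3 swing.py .025 71 68 65 62 59 56 53 50 47 44
```

```text
71.0 [0.513 0.026 0.205] [ 0.0012 -0.0002  0.0095]
68.0 [0.504 0.03  0.205] [-0.0088 -0.0009  0.0095]
65.0 [0.495 0.034 0.205] [-0.0188 -0.0021  0.0095]
62.0 [0.486 0.038 0.205] [-0.0286 -0.0038  0.0095]
59.0 [0.477 0.043 0.205] [-0.0384 -0.006   0.0095]
56.0 [0.468 0.048 0.205] [-0.0481 -0.0088  0.0095]
53.0 [0.46  0.054 0.205] [-0.0576 -0.012   0.0095]
50.0 [0.452 0.06  0.205] [-0.0669 -0.0158  0.0095]
47.0 [0.445 0.067 0.205] [-0.076  -0.02    0.0095]
44.0 [0.438 0.074 0.205] [-0.0848 -0.0247  0.0095]
```

View pics/w_push2.png

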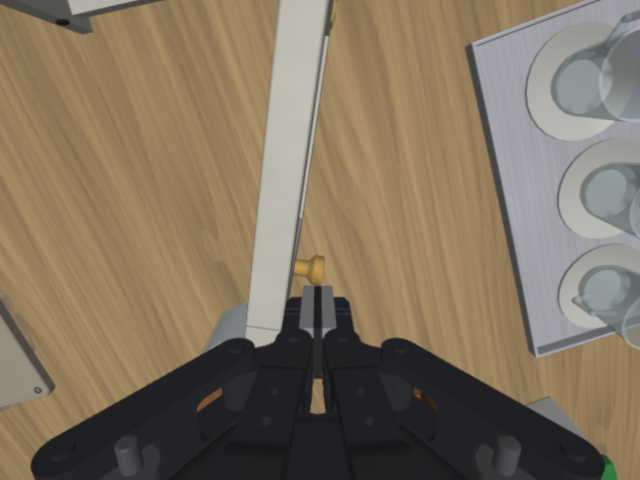

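>>> send_rows --steps '[[[-0.009, -0.001, 0], 0], [[-0.019, -0.002, 0], 0], [[-0.029, -0.004, 0], 0], [[-0.038, -0.006, 0], 0], [[-0.048, -0.009, 0], 0], [[-0.058, -0.012, 0], 0], [[-0.067, -0.016, 0], 0], [[-0.076, -0.02, 0], 0]]'

```text
clock: 23.2
position: [0.4453, 0.067, 0.2145]
ee_rot: [0.99, -0.142, 0.0, -0.0]
ft_force: [0.6, -0.1, 0.3]
grip_width: -0.006
```

```bash
python3 -c "
from h import *
o,p,d=shot('wrist','w_push3')"; python3 swing.py .025 47 44 41 38 35 32 29 26 23
```

```text
47.0 [0.445 0.067 0.205] [0.0005 0.0008 0.0095]
44.0 [0.438 0.074 0.205] [-0.0084 -0.0039  0.0095]
41.0 [0.431 0.081 0.205] [-0.017  -0.009   0.0095]
38.0 [0.424 0.089 0.205] [-0.0253 -0.0146  0.0095]
35.0 [0.418 0.097 0.205] [-0.0333 -0.0207  0.0095]
32.0 [0.413 0.105 0.205] [-0.041  -0.0271  0.0095]
29.0 [0.408 0.114 0.205] [-0.0483 -0.034   0.0095]
26.0 [0.403 0.123 0.205] [-0.0553 -0.0412  0.0095]
23.0 [0.399 0.132 0.205] [-0.0619 -0.0487  0.0095]
```

View pics/w_push3.png

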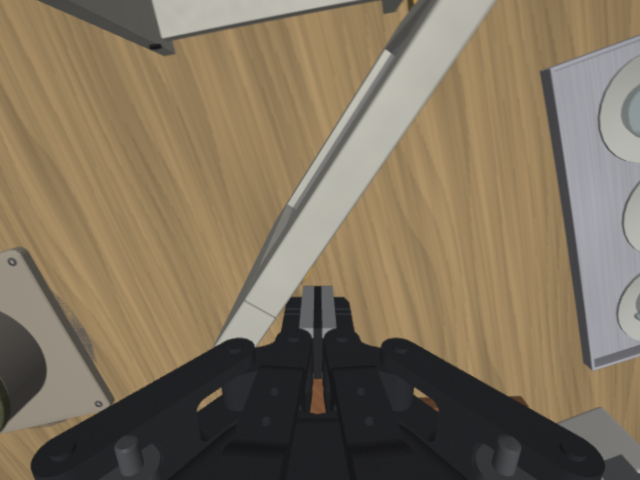

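>>> send_rows --steps '[[[-0.008, -0.004, 0], 0], [[-0.017, -0.009, 0], 0], [[-0.025, -0.0145, 0], 0], [[-0.033, -0.0205, 0], 0], [[-0.041, -0.027, 0], 0], [[-0.048, -0.034, 0], 0], [[-0.055, -0.041, 0], 0], [[-0.062, -0.0485, 0], 0]]'

```text
clock: 24.25
position: [0.3997, 0.1311, 0.2145]
ee_rot: [0.99, -0.143, 0.0, -0.0]
ft_force: [-0.2, 0.5, -0.8]
grip_width: 0.002
```

```bash
python3 -c "
from h import *
o,p,d=shot('wrist','w_push4')"; python3 swing.py .025 23 20 18 16 14 12 10 8 6 4 2 0;python3 plan.py .4 .13 .213 -16.4
```

```text
23.0 [0.399 0.132 0.205] [-0.0002  0.0004  0.0095]
20.0 [0.395 0.141 0.205] [-0.0063 -0.0075  0.0095]
18.0 [0.393 0.148 0.205] [-0.0102 -0.0129  0.0095]
16.0 [0.391 0.154 0.205] [-0.0139 -0.0185  0.0095]
14.0 [0.389 0.161 0.205] [-0.0174 -0.0242  0.0095]
12.0 [0.388 0.167 0.205] [-0.0207 -0.03    0.0095]
10.0 [0.386 0.174 0.205] [-0.0238 -0.036   0.0095]
8.0 [0.385 0.18  0.205] [-0.0267 -0.042   0.0095]
6.0 [0.384 0.187 0.205] [-0.0293 -0.0482  0.0095]
4.0 [0.384 0.193 0.205] [-0.0318 -0.0544  0.0095]
2.0 [0.384 0.2   0.205] [-0.034  -0.0607  0.0095]
0.0 [0.383 0.207 0.205] [-0.036  -0.0671  0.0095]
t 24.3 pos [0.3991 0.1324 0.2145] ang -16.31 tilt 0.02 F [-0.8  2.  -0.3] g 0.002
shift [0.0015 0.002  0.0015] spin 0.0016
```

View pics/w_push4.png

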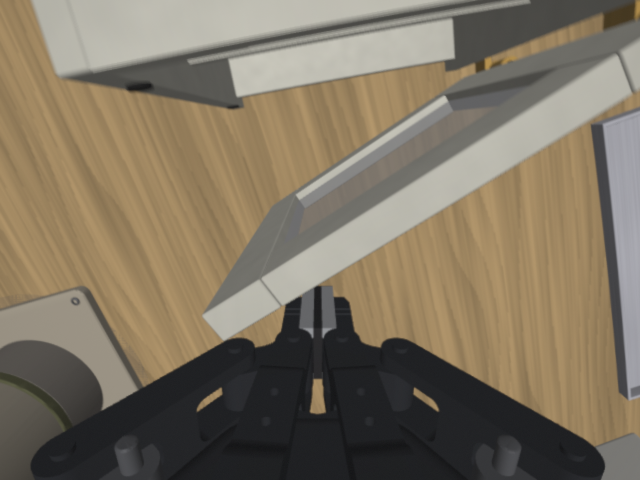

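>>> send_rows --steps '[[[-0.004, -0.005, 0], 0], [[-0.008, -0.01, 0], 0], [[-0.012, -0.0155, 0], 0], [[-0.0155, -0.021, 0], 0], [[-0.019, -0.027, 0], 0], [[-0.022, -0.033, 0], 0], [[-0.025, -0.038, 0], 0], [[-0.0275, -0.0435, 0], 0]]'

```text
clock: 25.3
position: [0.3858, 0.1804, 0.2145]
ee_rot: [0.99, -0.143, 0.0, -0.0]
ft_force: [-0.3, -0.3, 0.1]
grip_width: 0.001
```

```bash
python3 -c "
from h import *
o,p,d=shot('wrist','w_push5')
print(proj('wrist',np.array([[.575-.19*.992-.01*.127,.2075+.19*.127,.232]]),o))"; python3 swing.py .025 6 4 2 0 -2 -4 -6;python3 plan.py .4 .13 .213 -16.4
```

```text
[[274.88499556 209.71856596]]
6.0 [0.384 0.187 0.205] [-0.0027 -0.0051  0.0095]
4.0 [0.384 0.193 0.205] [-0.0051 -0.0113  0.0095]
2.0 [0.384 0.2   0.205] [-0.0073 -0.0176  0.0095]
0.0 [0.383 0.207 0.205] [-0.0094 -0.024   0.0095]
-2.0 [0.383 0.214 0.205] [-0.0112 -0.0304  0.0095]
-4.0 [0.384 0.22  0.205] [-0.0127 -0.037   0.0095]
-6.0 [0.384 0.227 0.205] [-0.0141 -0.0435  0.0095]
t 25.35 pos [0.3856 0.1812 0.2145] ang -16.34 tilt 0.02 F [-0.6  0.9  0.2] g -0.002
shift [0.0282 0.0451 0.0015] spin 0.001
```

View pics/w_push5.png

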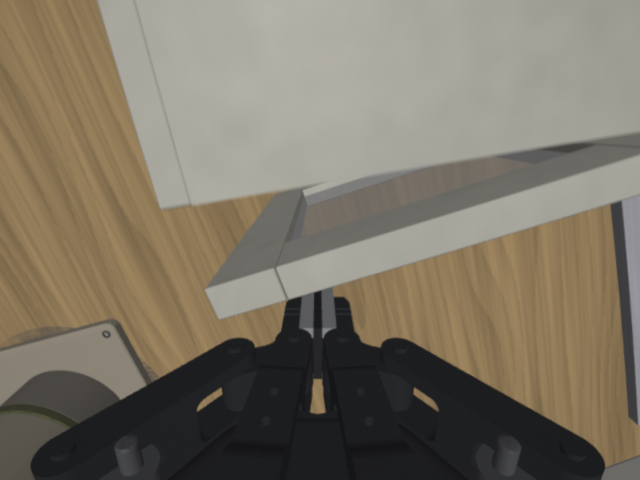

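>>> send_rows --steps '[[[-0.001, -0.0025, 0], 0], [[-0.002, -0.005, 0], 0], [[-0.003, -0.0075, 0], 0], [[-0.004, -0.01, 0], 0], [[-0.005, -0.0125, 0], 0], [[-0.006, -0.015, 0], 0], [[-0.007, -0.0175, 0], 0], [[-0.008, -0.02, 0], 0]]'

```text
clock: 26.35
position: [0.3838, 0.2017, 0.2145]
ee_rot: [0.99, -0.143, -0.0, -0.0]
ft_force: [-0.7, -0.3, 0.4]
grip_width: 0.0
```

```bash
python3 -c "
from h import *
o,p,d=shot('wrist','w_push6')
c=lambda r,x,z=.232:[.575+x*.127-(r)*.992,.2075+x*.992+r*.127,z]
print(proj('wrist',np.array([c(.22,.008),c(.22,-.008),c(.1,-.008)]),o).round(0))"; python3 plan.py .4 .13 .213 -16.4
```

```text
[[221. 251.]
 [230. 287.]
 [530. 243.]]
t 26.4 pos [0.3837 0.202  0.2145] ang -16.36 tilt 0.01 F [-0.2 -0.   0.6] g 0.001
shift [0.0359 0.0645 0.0015] spin 0.0006
```

View pics/w_push6.png

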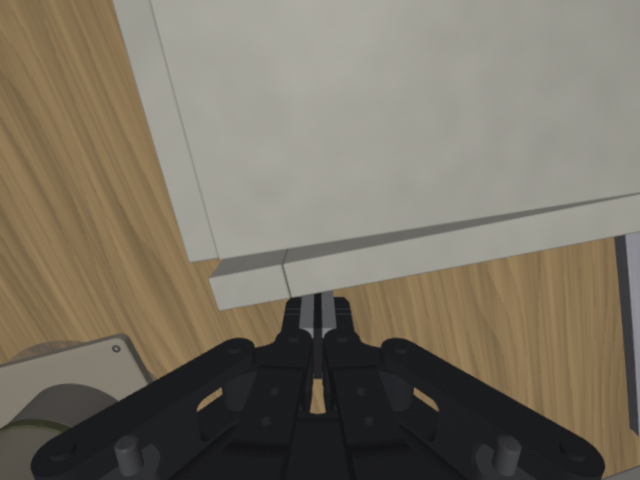

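>>> send_rows --steps '[[[-0.0003, -0.001, 0], 0], [[-0.0006, -0.002, 0], 0], [[-0.0009, -0.003, 0], 0], [[-0.0012, -0.004, 0], 0], [[-0.0015, -0.005, 0], 0], [[-0.0018, -0.006, 0], 0], [[-0.002, -0.0065, 0], 0], [[-0.002, -0.007, 0], 0]]'

```text
clock: 27.4
position: [0.3838, 0.2088, 0.2145]
ee_rot: [0.99, -0.143, -0.0, -0.0]
ft_force: [-0.2, -0.3, -0.6]
grip_width: 0.002
```

```bash
python3 -c "
from h import *
o,p,d=shot('wrist','w_push7')
c=lambda r,x,z=.232:[.575+x*.127-(r)*.992,.2075+x*.992+r*.127,z]
print(proj('wrist',np.array([c(.22,.008),c(.22,-.008),c(.1,-.008)]),o).round(0))"; python3 plan.py .4 .13 .213 -16.4
```

```text
[[227. 267.]
 [237. 302.]
 [532. 259.]]
t 27.45 pos [0.3838 0.2089 0.2145] ang -16.38 tilt 0.01 F [ 0.1 -0.2 -0.2] g 0.002
shift [0.0378 0.0711 0.0015] spin 0.0004
```

View pics/w_push7.png

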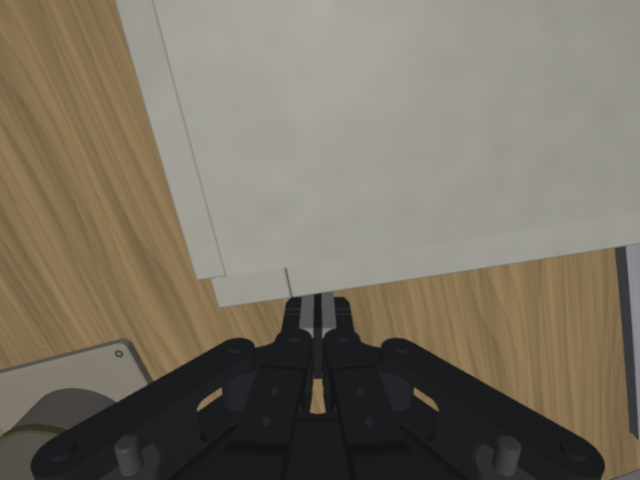

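>>> send_rows --steps '[[[0, -0.0004, 0], 0], [[0, -0.0008, 0], 0], [[0, -0.0012, 0], 0], [[0, -0.0016, 0], 0], [[0, -0.002, 0], 0], [[0, -0.0024, 0], 0], [[0, -0.0024, 0], 0], [[0, -0.0024, 0], 0]]'

```text
clock: 28.45
position: [0.3842, 0.2101, 0.2144]
ee_rot: [0.99, -0.143, -0.0, 0.001]
ft_force: [-3.4, -5.9, 3.2]
grip_width: 0.001
```

```bash
python3 plan.py .4 .13 .213 -16.4
```

```text
t 28.45 pos [0.3842 0.2101 0.2144] ang -16.42 tilt 0.11 F [-3.4 -5.9  3.2] g 0.001
shift [0.0378 0.0724 0.0015] spin -0.0004
```

>>> send_rows --steps '[[[0, 0.002, 0], 0], [[0, 0.006, 0], 0], [[0, 0.015, 0], 0], [[0, 0.03, 0], 0], [[0, 0.05, 0], 0], [[0, 0.07, -0.02], 0], [[0, 0.09, -0.05], 0], [[0, 0.11, -0.08], 0]]'

```text
clock: 29.45
position: [0.3528, 0.1037, 0.2953]
ee_rot: [0.99, -0.143, -0.0, -0.0]
ft_force: [0.3, 0.2, -0.1]
grip_width: 0.004
```

```bash
python3 -c "
from h import *
o,p,d=shot('wrist','w_end')
o,p,d=shot('side','side_end'); cv2.imwrite('pics/side_endc.png',cv2.resize(p[100:220,180:300,::-1],None,fx=5,fy=5,interpolation=cv2.INTER_CUBIC))
o,p,d=shot('scene','scene_end'); cv2.imwrite('pics/scene_endc.png',cv2.resize(p[130:270,390:540,::-1],None,fx=4,fy=4,interpolation=cv2.INTER_CUBIC))
"; python3 plan.py .4 .13 .213 -16.4
```

```text
t 29.6 pos [0.3538 0.1043 0.2958] ang -16.5 tilt 0.21 F [-0.2  0.1 -0.7] g -0.002
shift [ 0.0369 -0.0375  0.083 ] spin -0.0018
```

View pics/w_end.png

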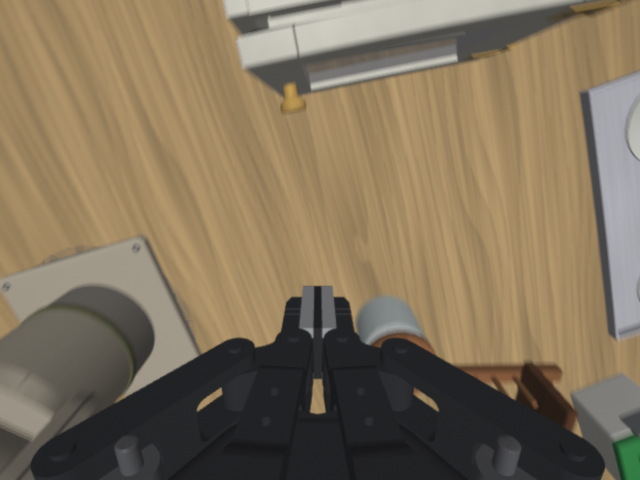

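View pics/side_endc.png

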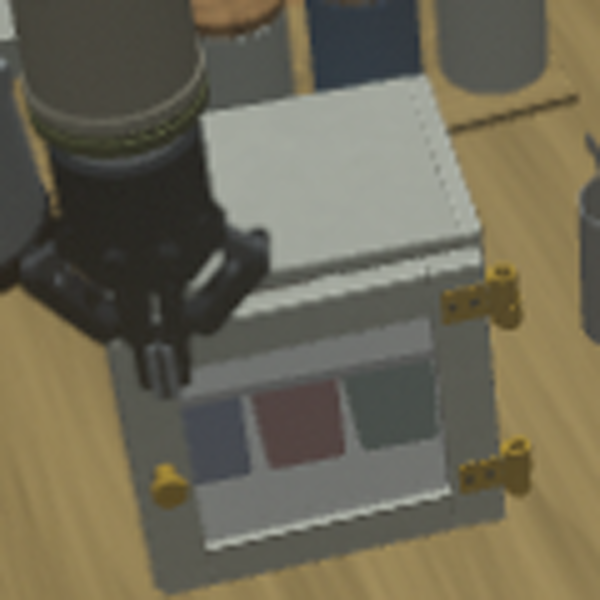

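View pics/scene_endc.png

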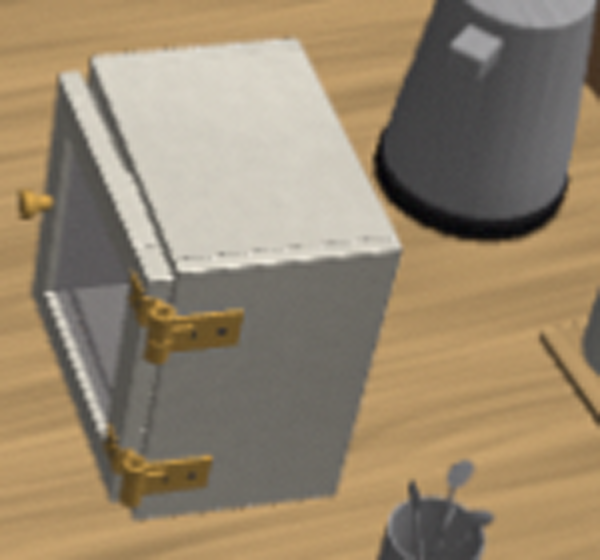

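View pics/side_end.png

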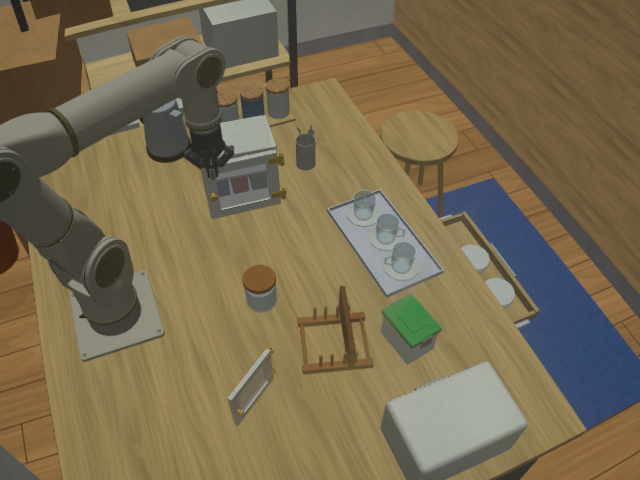

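```bash
python3 -c "
from h import *
f=np.load('pics/w_end.npz');p=f['p']
cv2.imwrite('pics/w_endc.png',cv2.resize(p[0:120,210:410,::-1],None,fx=4,fy=4,interpolation=cv2.INTER_CUBIC))
c=p[130:220,390:450]
f=np.load('pics/scene_end.npz');p=f['p']
cv2.imwrite('pics/scene_endd.png',cv2.resize(p[140:215,395:455,::-1],None,fx=8,fy=8,interpolation=cv2.INTER_CUBIC))
"
```

```text
(no output)
```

View pics/w_endc.png

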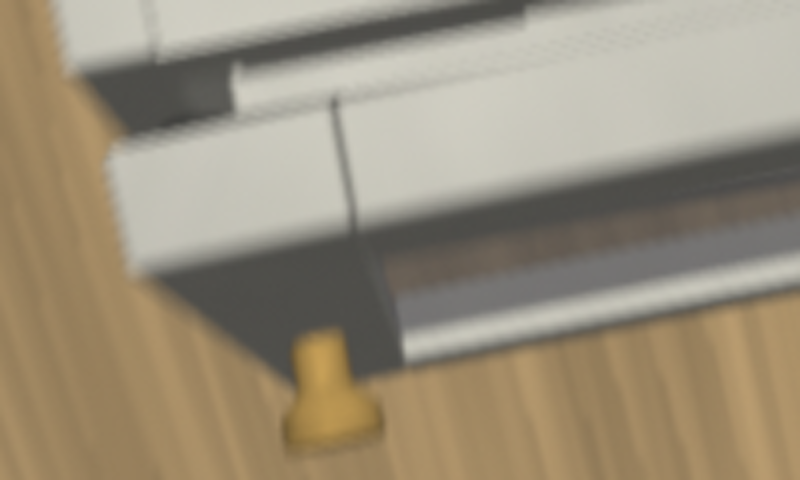

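View pics/scene_endd.png

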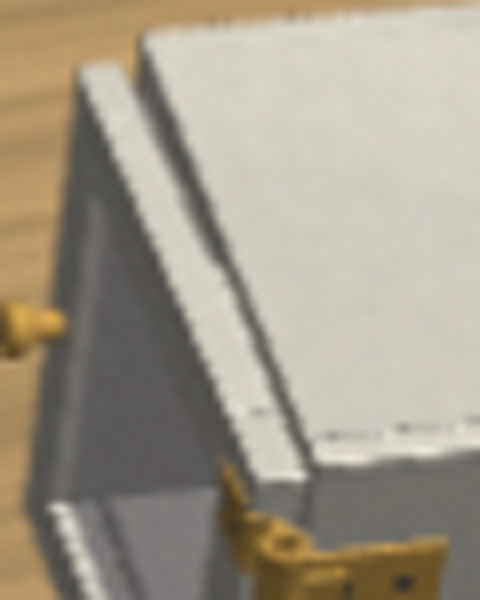

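```bash
cat > meas.py <<'E'
from h import *
import sys
def cab(X):
    a=np.radians(82.7); C=np.array([.4655,.3035]); C=np.array([.575,.2077])-np.array([np.cos(a)*-.085+np.sin(a)*.12,np.sin(a)*-.085-np.cos(a)*.12]); d=X[:,:2]-C
    return np.c_[d[:,0]*np.cos(a)+d[:,1]*np.sin(a),-d[:,0]*np.sin(a)+d[:,1]*np.cos(a)]
E
python3 - <<'E'
from meas import *
f=np.load('pics/w_end.npz');o={"position":f["pos"],"ee_rot":f["rot"]}
c=lambda p:(np.array(p,float)+.5)/4-.5+(210,0)
print("cab edge",cab(onplane("wrist",c([(72,72),(525,8)]),.24,o)).round(4).tolist())
print("door in/out",cab(onplane("wrist",c([(112,155),(135,270),(800,135),(232,108)]),.232,o)).round(4).tolist())
c=lambda p:(np.array(p,float)+.5)/8-.5+(395,140)
print("scene cab",cab(onplane("scene",c([(143,35),(312,465)]),.24)).round(4).tolist())
print("scene door",cab(onplane("scene",c([(80,70),(118,65),(308,477),(258,480)]),.232)).round(4).tolist())
E
```

```text
cab edge [[-0.0789, 0.1104], [-0.0811, 0.0525]]
door in/out [[-0.0871, 0.1088], [-0.1015, 0.1089], [-0.0993, 0.0173], [-0.0842, 0.0918]]
scene cab [[-0.0791, 0.1084], [-0.0796, -0.1087]]
scene door [[-0.1022, 0.1023], [-0.0885, 0.1032], [-0.079, -0.1059], [-0.0952, -0.105]]
```

>>> send_rows --steps '[[[0, 0, 0.03], 0], [[0, -0.02, 0.06], 0], [[0, -0.05, 0.08], 0], [[0, -0.075, 0.08], 0], [[0, -0.09, 0.08], 0], [[0, -0.098, 0.08], 0], [[0, -0.101, 0.08], 0], [[0, -0.102, 0.08], 0]]'

```text
clock: 30.6
position: [0.3824, 0.203, 0.2146]
ee_rot: [0.99, -0.143, 0.0, -0.0]
ft_force: [-1.3, 0.8, 0.3]
grip_width: 0.0
```

>>> send_rows --steps '[[[0, -0.001, 0], 0], [[0, -0.002, 0], 0], [[0, -0.003, 0], 0], [[0, -0.004, 0], 0], [[0, -0.005, 0], 0], [[0, -0.006, 0], 0], [[0, -0.007, 0], 0], [[0, -0.007, 0], 0]]'

```text
clock: 31.6
position: [0.3842, 0.2099, 0.2145]
ee_rot: [0.99, -0.143, -0.0, 0.0]
ft_force: [-1.1, -1.0, 0.8]
grip_width: -0.003
```

```bash
python3 -c "
from h import *
o,p,d=shot('wrist','w_p2')
cv2.imwrite('pics/w_p2c.png',cv2.resize(p[220:340,180:380,::-1],None,fx=4,fy=4,interpolation=cv2.INTER_CUBIC))
"; python3 plan.py .4 .13 .213 -16.4
```

```text
t 31.65 pos [0.3842 0.2099 0.2144] ang -16.39 tilt 0.03 F [-1.5 -2.2  0.7] g 0.002
shift [0.0377 0.0722 0.0015] spin 0.0001
```

View pics/w_p2c.png

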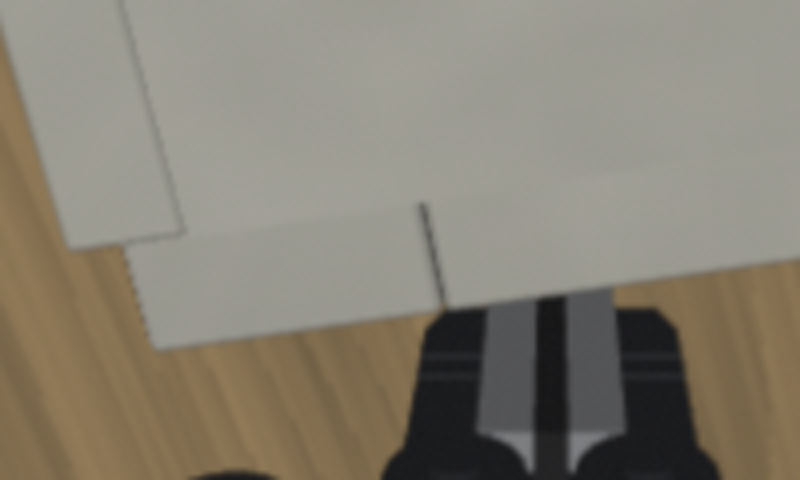

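Run:
```python
from meas import *
f=np.load('pics/w_p2.npz');o={"position":f["pos"],"ee_rot":f["rot"]}
c=lambda p:(np.array(p,float)+.5)/4-.5+(180,220)
print(cab(onplane("wrist",c([(70,248)]),.24,o)),cab(onplane("wrist",c([(155,348),(795,260)]),.232,o)))
```

```text
[[-0.07717577  0.1097058 ]] [[-0.09285559  0.10767826]
 [-0.09325556  0.0414448 ]]
```

>>> send_rows --steps '[[[0, 0.0002, 0], 0], [[0, 0.0004, 0], 0], [[0, 0.0006, 0], 0], [[0, 0.0008, 0], 0], [[0, 0.001, 0], 0], [[0, 0.0012, 0], 0], [[0, 0.0015, 0], 0], [[0, 0.002, 0], 0]]'

```text
clock: 32.65
position: [0.3837, 0.2082, 0.2145]
ee_rot: [0.99, -0.143, 0.0, -0.0]
ft_force: [0.1, 0.1, 0.5]
grip_width: -0.004
```

>>> send_rows --steps '[[[0, 0.0005, 0], 0], [[0, 0.001, 0], 0], [[0, 0.0015, 0], 0], [[0, 0.002, 0], 0], [[0, 0.003, 0], 0], [[0, 0.004, 0], 0], [[0, 0.005, 0], 0], [[0, 0.006, 0], 0]]'

```text
clock: 33.65
position: [0.382, 0.2024, 0.2145]
ee_rot: [0.99, -0.142, 0.0, -0.0]
ft_force: [-0.5, -0.5, 0.7]
grip_width: -0.002
```

```bash
python3 -c "
from h import *
o,p,d=shot('wrist','w_p3')
cv2.imwrite('pics/w_p3c.png',cv2.resize(p[200:320,180:380,::-1],None,fx=4,fy=4,interpolation=cv2.INTER_CUBIC))
"; python3 plan.py .4 .13 .213 -16.4
```

```text
t 33.7 pos [0.382  0.2023 0.2145] ang -16.39 tilt 0.0 F [ 0.4 -0.2  0.7] g 0.003
shift [0.0377 0.0642 0.0015] spin 0.0001
```

View pics/w_p3c.png

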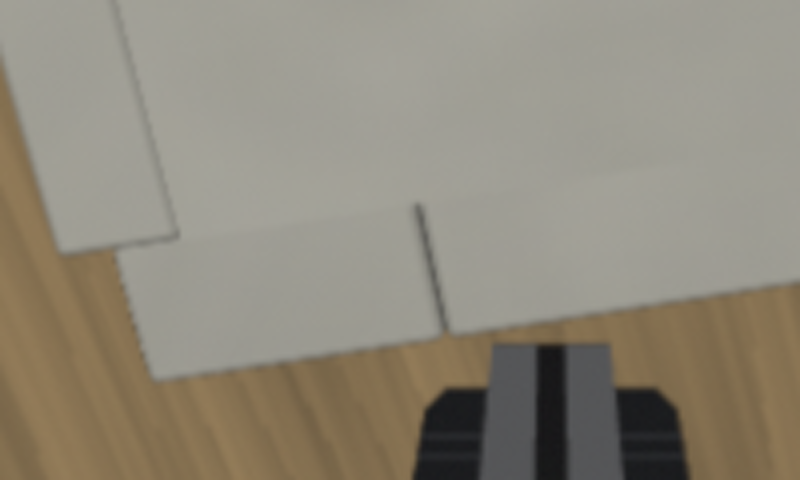

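Run:
```python
from meas import *
f=np.load('pics/w_p3.npz');o={"position":f["pos"],"ee_rot":f["rot"]}
c=lambda p:(np.array(p,float)+.5)/4-.5+(180,200)
print(cab(onplane("wrist",c([(60,254)]),.24,o)),cab(onplane("wrist",c([(155,381),(795,282)]),.232,o)))
```

```text
[[-0.07747027  0.10989733]] [[-0.09533532  0.10759963]
 [-0.09466946  0.04203216]]
```

>>> send_rows --steps '[[[0, 0.002, 0], 0], [[0, 0.006, 0], 0], [[0, 0.013, 0], 0], [[0, 0.025, 0], 0], [[0, 0.04, 0], 0], [[0, 0.06, -0.02], 0], [[0, 0.08, -0.05], 0], [[0, 0.1, -0.08], 0]]'

```text
clock: 34.7
position: [0.3532, 0.105, 0.2953]
ee_rot: [0.99, -0.143, -0.0, -0.0]
ft_force: [-0.1, 0.7, -0.5]
grip_width: 0.001
```

>>> send_rows --steps '[[[0, 0, 0], 0], [[0, 0, 0], 0], [[0, 0, 0], 0], [[0, 0, 0], 0], [[0, 0, 0], 0], [[0, 0, 0], 0], [[0, 0, 0], 0], [[0, 0, 0], 0]]'

```text
clock: 35.7
position: [0.3538, 0.1065, 0.2945]
ee_rot: [0.99, -0.143, 0.0, -0.0]
ft_force: [-0.3, 0.3, -0.2]
grip_width: 0.003
```

```bash
python3 -c "
from h import *
o,p,d=shot('wrist','w_e2')
cv2.imwrite('pics/w_e2c.png',cv2.resize(p[0:120,210:410,::-1],None,fx=4,fy=4,interpolation=cv2.INTER_CUBIC))
o,p,d=shot('scene','scene_e2')
cv2.imwrite('pics/scene_e2d.png',cv2.resize(p[140:215,395:455,::-1],None,fx=8,fy=8,interpolation=cv2.INTER_CUBIC))
"; python3 plan.py .4 .13 .213 -16.4
```

```text
t 35.8 pos [0.3538 0.1065 0.2945] ang -16.38 tilt 0.01 F [-0.2 -0.2 -0.8] g -0.002
shift [ 0.0377 -0.0356  0.0815] spin 0.0003
```

View pics/w_e2c.png

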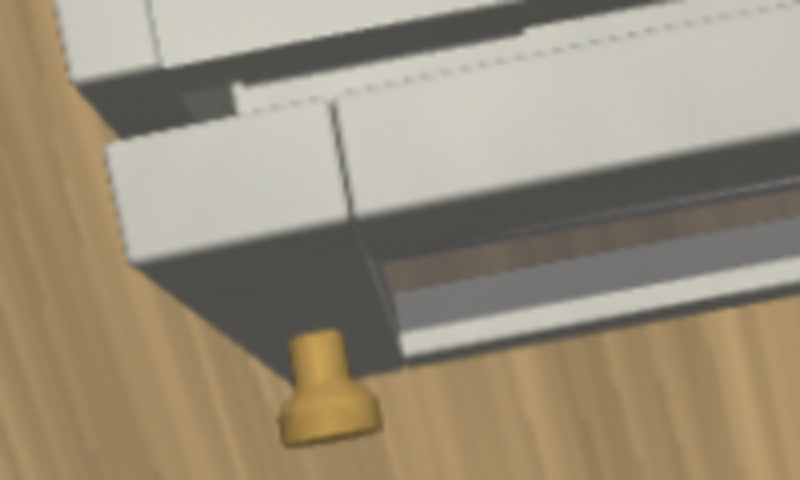

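View pics/scene_e2d.png

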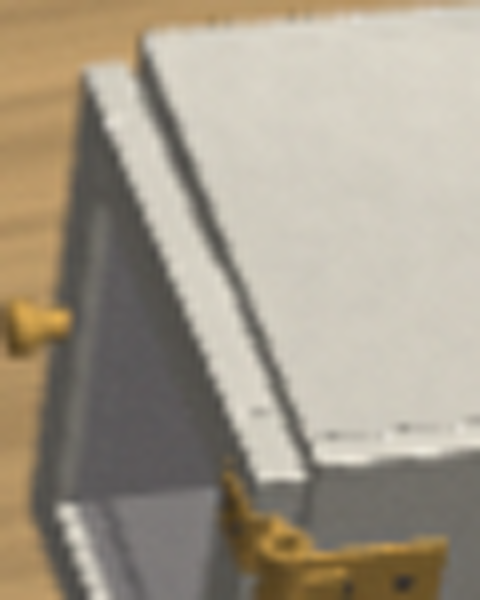

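Run:
```python
from meas import *
f=np.load('pics/w_e2.npz');o={"position":f["pos"],"ee_rot":f["rot"]}
c=lambda p:(np.array(p,float)+.5)/4-.5+(210,0)
print(cab(onplane("wrist",c([(72,82)]),.24,o)),cab(onplane("wrist",c([(106,148),(132,263),(800,130),(335,105)]),.232,o)))
c=lambda p:(np.array(p,float)+.5)/8-.5+(395,140)
print("scene cab",cab(onplane("scene",c([(143,35),(312,465)]),.24)).round(4).tolist())
print("scene door",cab(onplane("scene",c([(85,70),(125,65),(308,477),(258,480)]),.232)).round(4).tolist())
```

```text
[[-0.07736172  0.10998331]] [[-0.08347057  0.10876453]
 [-0.09788666  0.10838612]
 [-0.09590049  0.01688039]
 [-0.08339304  0.07761925]]
scene cab [[-0.0791, 0.1084], [-0.0796, -0.1087]]
scene door [[-0.1005, 0.1021], [-0.0861, 0.1028], [-0.079, -0.1059], [-0.0952, -0.105]]
```

Run:
```python
from meas import *
for t,cb,dr in [("w_e2",[(72,82),(160,67),(525,2)],[(132,263),(345,221),(800,130)]),("w_end",[(72,72),(155,59),(525,8)],[(135,270),(355,228),(800,135)])]:
    f=np.load(f'pics/{t}.npz');o={"position":f["pos"],"ee_rot":f["rot"]}
    c=lambda p:(np.array(p,float)+.5)/4-.5+(210,0)
    for q,z in((cb,.24),(dr,.232)):
        X=onplane("wrist",c(q),z,o); e=X[-1]-X[0]; print(t,z,np.degrees(np.arctan2(e[1],e[0])).round(2), X[:,:2].round(4).tolist())
# robust edge fit, scene: door outer/cab
f=np.load('pics/w_e2.npz'); cv2.imwrite('pics/w_e2d.png',cv2.resize(f['p'][0:110,220:640,::-1],None,fx=1.9,fy=4,interpolation=cv2.INTER_CUBIC))
```

```text
w_e2 0.24 -7.69 [[0.3479, 0.2445], [0.3591, 0.2429], [0.4054, 0.2367]]
w_e2 0.232 -6.06 [[0.3468, 0.2239], [0.3763, 0.2206], [0.4378, 0.2143]]
w_end 0.24 -9.5 [[0.3472, 0.2431], [0.3579, 0.2414], [0.4044, 0.2335]]
w_end 0.232 -5.9 [[0.3459, 0.2204], [0.3764, 0.2168], [0.437, 0.211]]
```

View pics/w_e2d.png

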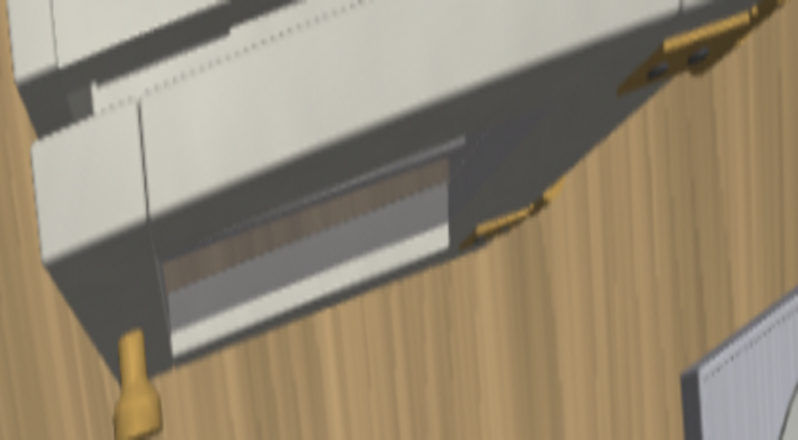

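>>> send_rows --steps '[[[0, 0, 0.03], 0], [[0, -0.03, 0.06], 0], [[0, -0.06, 0.08], 0], [[0, -0.08, 0.08], 0], [[0, -0.093, 0.08], 0], [[0, -0.099, 0.08], 0], [[0, -0.101, 0.08], 0], [[0, -0.102, 0.08], 0]]'

```text
clock: 36.8
position: [0.3827, 0.204, 0.2148]
ee_rot: [0.99, -0.143, 0.0, -0.0]
ft_force: [0.0, 0.4, 0.2]
grip_width: 0.004
```

>>> send_rows --steps '[[[0, -0.001, 0], 0], [[0, -0.002, 0], 0], [[0, -0.003, 0], 0], [[0, -0.004, 0], 0], [[0, -0.0045, 0], 0], [[0, -0.005, 0], 0], [[0, -0.0055, 0], 0], [[0, -0.006, 0], 0]]'

```text
clock: 37.8
position: [0.3842, 0.2099, 0.2144]
ee_rot: [0.99, -0.143, -0.0, 0.0]
ft_force: [-0.8, -2.5, 0.8]
grip_width: 0.001
```

>>> send_rows --steps '[[[0, 0, 0], 0], [[0, 0, 0], 0], [[0, 0, 0], 0], [[0, 0, 0], 0], [[0, 0, 0], 0], [[0, 0, 0], 0], [[0, 0.0001, 0], 0], [[0, 0.0002, 0], 0]]'

```text
clock: 38.8
position: [0.3842, 0.2099, 0.2145]
ee_rot: [0.99, -0.143, -0.0, -0.0]
ft_force: [-2.1, -2.6, -0.4]
grip_width: 0.0
```

```bash
python3 -c "
from h import *
o,p,d=shot('wrist','w_q1')"; python3 plan.py .4 .13 .213 -16.4
```

```text
t 38.85 pos [0.3842 0.21   0.2145] ang -16.38 tilt 0.01 F [-0.9 -2.   0.3] g 0.001
shift [0.0377 0.0722 0.0015] spin 0.0003
```

>>> send_rows --steps '[[[0, 0.0001, 0], 0], [[0, 0.0002, 0], 0], [[0, 0.0003, 0], 0], [[0, 0.0004, 0], 0], [[0, 0.0005, 0], 0], [[0, 0.0006, 0], 0], [[0, 0.0007, 0], 0], [[0, 0.0008, 0], 0]]'

```text
clock: 39.85
position: [0.3841, 0.2092, 0.2146]
ee_rot: [0.99, -0.143, 0.0, -0.0]
ft_force: [-0.0, 0.3, 0.2]
grip_width: 0.001
```

>>> send_rows --steps '[[[0, 0.0001, 0], 0], [[0, 0.0002, 0], 0], [[0, 0.0003, 0], 0], [[0, 0.0004, 0], 0], [[0, 0.0005, 0], 0], [[0, 0.0006, 0], 0], [[0, 0.0007, 0], 0], [[0, 0.0008, 0], 0]]'

```text
clock: 40.85
position: [0.3838, 0.2084, 0.2145]
ee_rot: [0.99, -0.143, 0.0, -0.0]
ft_force: [-0.6, 0.4, 0.8]
grip_width: 0.001
```

```bash
python3 -c "
from h import *
o,p,d=shot('wrist','w_q2')
q=[cv2.resize(np.load(f'pics/{t}.npz')['p'][200:320,180:380,::-1],None,fx=3,fy=3,interpolation=cv2.INTER_CUBIC)[:290] for t in ('w_q1','w_q2')]
cv2.imwrite('pics/w_q12.png',np.vstack(q))"; python3 plan.py .4 .13 .213 -16.4
```

```text
t 40.9 pos [0.3837 0.2084 0.2145] ang -16.39 tilt 0.0 F [-0.1  0.4  0. ] g -0.004
shift [0.0377 0.0706 0.0015] spin 0.0002
```

View pics/w_q12.png

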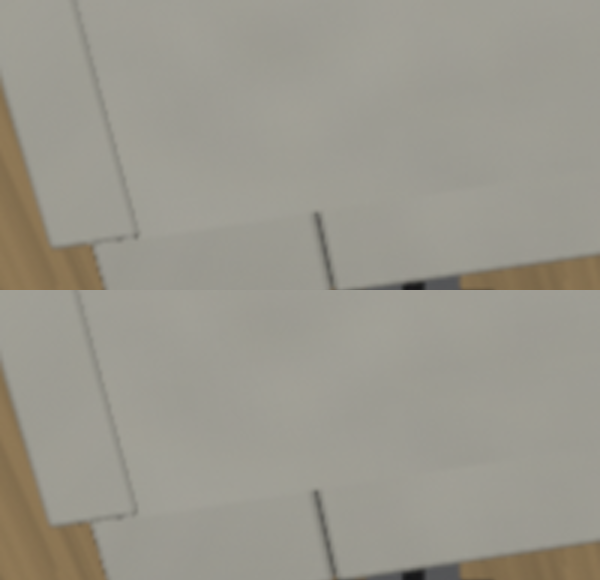

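>>> send_rows --steps '[[[0, 0.0001, 0], 0], [[0, 0.0002, 0], 0], [[0, 0.0004, 0], 0], [[0, 0.0006, 0], 0], [[0, 0.0008, 0], 0], [[0, 0.001, 0], 0], [[0, 0.0013, 0], 0], [[0, 0.0016, 0], 0]]'

```text
clock: 41.9
position: [0.3833, 0.2068, 0.2145]
ee_rot: [0.99, -0.143, 0.0, -0.0]
ft_force: [-0.2, -1.1, 0.2]
grip_width: -0.002
```

```bash
python3 -c "
from h import *
o,p,d=shot('wrist','w_q3')
q=[cv2.resize(np.load(f'pics/{t}.npz')['p'][230:320,180:380,::-1],None,fx=3,fy=3,interpolation=cv2.INTER_CUBIC)[:290] for t in ('w_q2','w_q3')]
cv2.imwrite('pics/w_q23.png',np.vstack(q))"; python3 plan.py .4 .13 .213 -16.4
```

```text
t 41.95 pos [0.3833 0.2068 0.2145] ang -16.39 tilt 0.0 F [-0.7 -0.  -0.1] g 0.0
shift [0.0377 0.069  0.0015] spin 0.0002
```

View pics/w_q23.png

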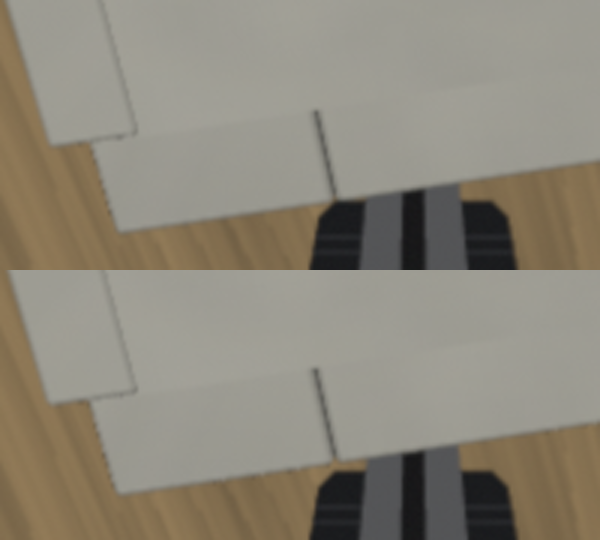

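>>> send_rows --steps '[[[0, 0.0004, 0], 0], [[0, 0.001, 0], 0], [[0, 0.0018, 0], 0], [[0, 0.003, 0], 0], [[0, 0.0045, 0], 0], [[0, 0.0065, 0], 0], [[0, 0.009, 0], 0], [[0, 0.012, 0], 0]]'

```text
clock: 42.95
position: [0.3798, 0.1951, 0.2145]
ee_rot: [0.99, -0.143, -0.0, -0.0]
ft_force: [-0.0, 0.1, 0.4]
grip_width: -0.003
```

>>> send_rows --steps '[[[0, 0.006, 0], 0], [[0, 0.014, 0], 0], [[0, 0.025, 0], 0], [[0, 0.04, 0], 0], [[0, 0.055, -0.01], 0], [[0, 0.07, -0.03], 0], [[0, 0.085, -0.06], 0], [[0, 0.094, -0.08], 0]]'

```text
clock: 43.95
position: [0.3533, 0.1038, 0.2965]
ee_rot: [0.99, -0.143, 0.001, -0.001]
ft_force: [0.6, 0.7, 0.8]
grip_width: -0.001
```

>>> send_rows --steps '[[[0, 0, 0], 0], [[0, 0, 0], 0], [[0, 0, 0], 0], [[0, 0, 0], 0], [[0, 0, 0], 0], [[0, 0, 0], 0], [[0, 0, 0], 0], [[0, 0, 0], 0]]'

```text
clock: 44.95
position: [0.3534, 0.1051, 0.2945]
ee_rot: [0.99, -0.143, -0.0, -0.0]
ft_force: [0.4, -0.6, 0.5]
grip_width: -0.004
```

```bash
python3 -c "
from h import *
o,p,d=shot('wrist','w_e3')
q=[cv2.resize(np.load(f'pics/{t}.npz')['p'][0:70,210:410,::-1],None,fx=4,fy=4,interpolation=cv2.INTER_CUBIC) for t in ('w_e2','w_e3')]
cv2.imwrite('pics/w_e3c.png',np.vstack(q))
o,p,d=shot('scene','scene_e3')
cv2.imwrite('pics/scene_e3d.png',cv2.resize(p[140:215,395:455,::-1],None,fx=8,fy=8,interpolation=cv2.INTER_CUBIC))
"; python3 plan.py .4 .13 .213 -16.4
```

```text
t 45.05 pos [0.3534 0.1052 0.2945] ang -16.39 tilt 0.01 F [-0.1  0.6 -0.5] g -0.001
shift [ 0.0377 -0.037   0.0815] spin 0.0003
```

View pics/w_e3c.png

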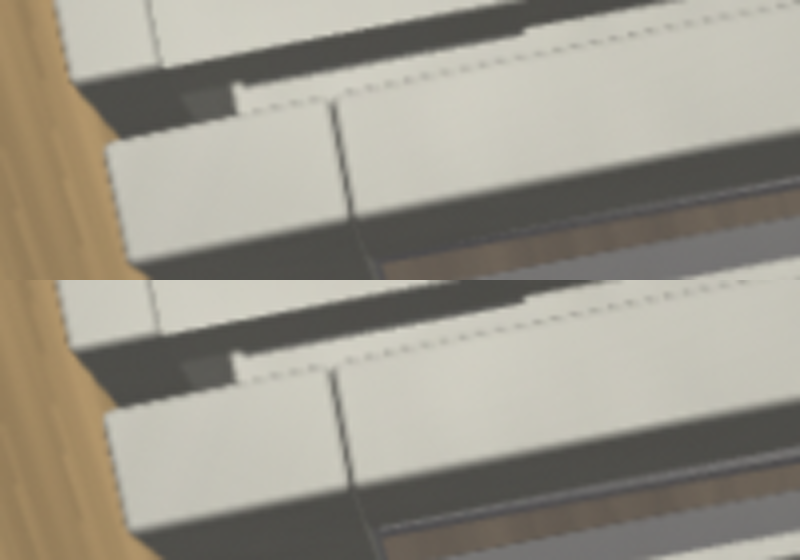

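View pics/scene_e3d.png

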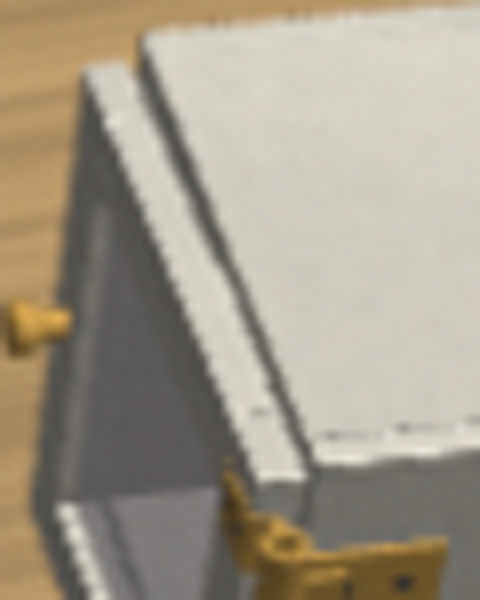

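```bash
python3 -c "
from workcell import manip
o=manip.get_obs(); print(o['clock'],o['joint_velocities'].round(3))
print(manip.hand_in())"
```

```text
45.05 [ 0.     0.    -0.002 -0.001  0.    -0.001 -0.001]
the job is handed in; nothing more can be done
None
```

I lifted the door out of the rack and lowered both knuckles together onto the pins with the door about 81° open. Contact force stayed under about 11 N. I let go only once the barrels carried the weight, then pushed the door shut with the closed fingers and backed the arm clear. I handed in at 45 s; the hand-in gives no verdict.

- **Hinges:** both knuckles look flush on their barrels in the scene picture. The tool height at contact matched the predicted home height to about 0.5 mm.
- **Shutting:** after the first push the door sat about 8 mm off the cabinet front by the corner measurements, close to the limit. I pushed it back against the buffers twice more and withdrew very slowly.
- **Last check:** two independent closings ended in the same place in the pictures, and the door moved only about 0.4 mm when I first eased the finger off.
- **Remaining doubt:** the corner measurements disagree slightly. The last wrist view gives a gap of 4.5 to 6 mm at the free edge and the scene view about 7 mm. A door resting on the buffers would show 2 mm and the limit is 10 mm. Their biases are 2 to 4 mm, so I read the door as resting on the buffers.
- **Other things:** in the last overview picture, taken after the first closing, everything else on the counter looked unmoved. I did not measure those shifts.

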